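# Put the microscope objectives away

## Task

Put the three loose microscope objectives away, standing upright, each in the storage dish of its own size: the small one in the small dish, the middle one in the middle dish, the large one in the large dish. Once the large objective stands in its dish, put the dust cap squarely over its top. Set the objectives down gently without dropping them, and leave the jar, the vial and the specimen mount where they are.

Things in the scene. Friction and masses are not known exactly. Their poses are not given: they have to be found in the camera images.
- lens_s_center (a point): The small objective: a black, round, upright lens barrel with thin bright rings and a glass disc on top. Barrel 28 mm in diameter for the lowest 42 mm, above it a neck 20 mm in diameter; 54 mm tall in all. About 90 g. Loose. The point is on its axis, half-way up (27 mm above its underside); z is up along the axis.
- lens_m_center (a point): The middle objective: a black, round, upright lens barrel with thin bright rings and a glass disc on top. Barrel 40 mm in diameter for the lowest 46 mm, above it a neck 30 mm in diameter; 60 mm tall in all. About 180 g. Loose. The point is on its axis, half-way up (30 mm above its underside); z is up along the axis.
- lens_l_center (a point): The large objective: a black, round, upright lens barrel with thin bright rings and a glass disc on top. Barrel 52 mm in diameter for the lowest 50 mm, above it a neck 40 mm in diameter; 64 mm tall in all. About 300 g. Loose. The point is on its axis, half-way up (32 mm above its underside); z is up along the axis.
- cap_grip (a point): The dust cap: a loose, grey, round cap, 60 mm in diameter and 13 mm tall, with an upright round grip on top, 18 mm in diameter and 22 mm tall (35 mm in all). Hollow below: 54 mm inside, 9 mm deep, so it goes over the large objective's 40 mm neck and rests on the objective's top, 9 mm lower than standing on top of it would be. About 45 g. The point is at the middle of the grip, 24 mm above the cap's lower edge; z is up.
- dish_s_in (a point): The small storage dish: a shallow round aluminium dish lined with cork on its floor, fixed to the bench. 48 mm inside, 56 mm outside, rim 8 mm above the bench. The point is the centre of its floor, 3 mm above the bench; z is up.
- dish_m_in (a point): The middle storage dish: a shallow round aluminium dish lined with cork on its floor, fixed to the bench. 60 mm inside, 68 mm outside, rim 8 mm above the bench. The point is the centre of its floor, 3 mm above the bench; z is up.
- dish_l_in (a point): The large storage dish: a shallow round aluminium dish lined with cork on its floor, fixed to the bench. 72 mm inside, 80 mm outside, rim 8 mm above the bench. The point is the centre of its floor, 3 mm above the bench; z is up.
- jar_center (a point): A specimen jar with a white lid and a paper label, 42 mm in diameter, 52 mm tall; to be left alone. The point is at its centre.
- vial_center (a point): A small amber glass vial, 24 mm in diameter, 42 mm tall; to be left alone. The point is at its centre.
- mount_center (a point): A white resin specimen mount (round disc with a steel chip on top), 30 mm in diameter, 18 mm tall; to be left alone. The point is at its centre.
Mind the look-alikes: they are no part of the job. Leave any pink or yellow look-alike of the part that bears cap_grip alone.

How it is judged:
On the way, in this order (a step that is already met when the one before it is completed fails the run):
1. the large objective stands in the large dish, let go, with the cap not yet on it (horizontal distance between lens_l_center and dish_l_in below 0.013 m and z of lens_l_center in the frame of dish_l_in between 0.029 and 0.035 m and angle between lens_l_center's own z axis and vertical below 0.08 rad and contact force between the fingers and lens_l below 0.1 N and linear speed of lens_l below 0.02 m/s and horizontal distance between cap_grip and lens_l_center above 0.05 m), for 0.2 s.
2. the dust cap is on the large objective in its dish (horizontal distance between lens_l_center and dish_l_in below 0.013 m and z of lens_l_center in the frame of dish_l_in between 0.029 and 0.035 m and angle between lens_l_center's own z axis and vertical below 0.08 rad and horizontal distance between cap_grip and lens_l_center below 0.01 m and z of cap_grip in the frame of lens_l_center between 0.044 and 0.05 m and angle between cap_grip's own z axis and vertical below 0.1 rad), for 0.2 s.
At the end, for the whole second after the job is handed in: Each objective stands upright (0.08 rad) on the floor of its own size of dish, within 13 mm of its centre and 3 mm in height; the cap rests level (0.1 rad) on the large one, within 10 mm of its axis and 3 mm of seated height; all let go and at rest; jar, vial, mount unmoved (20 mm) (all of step 2 and horizontal distance between lens_s_center and dish_s_in below 0.013 m and z of lens_s_center in the frame of dish_s_in between 0.024 and 0.03 m and angle between each of lens_s_center, lens_m_center's own z axis and vertical below 0.08 rad and horizontal distance between lens_m_center and dish_m_in below 0.013 m and z of lens_m_center in the frame of dish_m_in between 0.027 and 0.033 m and contact force between the fingers and lens_s below 0.1 N and linear speed of each of lens_s, lens_m, lens_l, cap below 0.02 m/s and contact force between the fingers and lens_m below 0.1 N and contact force between the fingers and lens_l below 0.1 N and contact force between the fingers and cap below 0.1 N); the robot touches nothing.
It fails at once if the jar, the vial or the specimen mount is pushed more than 20 mm from its place (distance of any of jar_center, vial_center, mount_center from where it was at the start of the episode above 0.02 m).
It fails at once if an objective is dropped (falls free faster than 0.65 m/s, from over 20 mm) ((linear speed of lens_s above 0.65 m/s and contact force between the fingers and lens_s below 0.02 N) or (linear speed of lens_m above 0.65 m/s and contact force between the fingers and lens_m below 0.02 N) or (linear speed of lens_l above 0.65 m/s and contact force between the fingers and lens_l below 0.02 N)).
It also fails if it takes over 112 s, if anything falls off the work surface, if the arm or the gripper's body presses on something with over 40 N, if the wrist force passes 120 N, or if a joint passes its speed limit or range.

## Robot

A 6-joint arm with a two-finger parallel gripper is mounted at the origin on the work surface. World frame = base frame: x ahead of the robot, y to its left, z up, the work surface at z = 0. Lengths are in m, angles in rad, forces in N, time in s.
With the tool pointing down it reaches from about 0.4 to 0.825 m from the base axis. Payload 7 kg.
Tool frame: the origin (TCP) lies at the very end of the fingers, on their centre line; the grasp point (between the pads) lies 19 mm behind it; x points along the fingers, y is the direction in which the jaws open and shut, and the axes are right-handed (so a half turn about x gives the same grasp; the last joint's range is limited). The gripper opens to 88 mm and grips with 3 to 60 N. Pads are 19 mm wide; open, the fingers measure 130 mm over their backs; the gripper's body (78 mm by 193 mm) begins 47 mm behind the grasp point.
Start: joints at [1.575, 0.359, 0.012, 0, -1.224, -0.288], TCP at [0.189, 0.648, 0.227] pointing down, gripper open.
Joint ranges: [-3.07, 3.07], [-1.43, 2.12], [-1.02, 1.25], [-3.03, 1.67], [-3.05, -0], [-3.03, 3.03]. Speed limits (rad/s): [2.39, 2.39, 3.01, 3.14, 3.14, 3.14].

## Interface

Orientations are given as [roll, pitch, yaw] about the fixed x, y, z axes, in that order (R = Rz(yaw) Ry(pitch) Rx(roll)).
In Python, from station import arm, cams gives the robot as it stands. The module is installed in compiled form; this text tells all that it offers.
- The arm moves only by the tool carry_out, never from a script. Its argument "deltas" is a list of rows, each a list of 6 numbers: the shift along the tool's x, y, z in units of 0.04 m (1.0 is 0.04 m), then the turn, a rotation vector about the tool's x, y, z in units of 4 degrees (1.0 is 4 degrees). In form: [[tx, ty, tz, ax, ay, az], ...]. A call has 1 to 5 rows; each row shifts and turns the pose as measured when the row begins, along the tool's axes as they then stand; what a row does not reach is not made up. A row lasts 1/10 s, in which the tool goes at most 50 mm and 8.59 degrees, less where a joint would pass 70% of its speed; a pose out of reach is approached as far as the arm can. A call with a number of a shift or a turn outside -1 to 1 is refused whole. A call with a gripper value outside its range is refused whole. "hand" is the closure, from 0 (fully open) to 1 (shut), set as the call begins (left out, the last holds). The fingers move at their own pace and stop on an object; "newtons" is the grip in N (left out, the last holds). Time passes only in rows, so rows that do not move let the fingers close. It gives the time, the measured TCP pose, the force and the opening at its end, in the units of the state.
- arm.get_state(): the state, without advancing time (a new reading comes with each control period).
- cams.grab_frame(name): name is "scene" or "top" or "wrist"; returns a dict with "pixels" (480x640x3 uint8, red, green, blue), "fx", "fy", "cx", "cy" (pixels), "T" (4x4, takes a point from camera to world coordinates); the wrist camera has in their place "hand_eye" (4x4, takes a point from camera to tool coordinates, whose origin is the TCP and whose axes are the tool frame's). Camera axes: x right, y up, looking along -z (the intrinsics and any distortion apply to the point x, -y, -z); pixel columns grow to the right and rows downward; lengths in m; the calibration is good to about 2 mm. A picture is of the moment at which its call begins: read the wrist's pose just before it. There is no depth.
- arm.job_done(): hands the job in, once; it reports no verdict.
The state is a dict: "t": time; "q": joint angles; "qd": joint speeds; "joint_efforts": joint torques, N m; "eef_pos": TCP position; "ee_rot": TCP orientation; "force": force on the tool from outside, world axes, zero at the start; "moment": the same for the moment, N m; "width": finger opening in m.
Only numpy, scipy, OpenCV 4.12 (cv2) and the standard library are available. Lean on these libraries where they do the work, as an engineer would, in place of code of your own. Each camera call takes 0.05 s, during which the arm holds its last target.

## Working session

There is one attempt and no reset: what is moved stays moved. The work goes in short steps, Python scripts to look and compute and a tool call to move; the robot and the scene stay as the last step left them, time stands still between calls to the robot, and variables do not carry over. Pictures are saved under pics/ and viewed, and the job is handed in when it is done.

Besides the shell and the picture viewer there is one more tool, called after "Request:" as name([rows], argument=value, ...), one row to a line, values as JSON. carry_out: Moves the arm, as the interface text tells. Shifts and turns lie within -1 to 1; 1 stands for 0.04 m of shift or 4 degrees of turn. Its arguments: {"type":"object","properties":{"deltas":{"type":"array","items":{"type":"array","items":{"type":"number","minimum":-1,"maximum":1}}},"hand":{"type":"number"},"newtons":{"type":"number"}},"required":["deltas"]}

```bash
mkdir -p pics
python3 - <<'E'
from station import arm,cams
import cv2
s=arm.get_state();print(s)
for n in("scene","top","wrist"):
    f=cams.grab_frame(n);cv2.imwrite(f"pics/{n}0.png",f["pixels"][:,:,::-1])
    print(n,{k:(v if k!="pixels" else 0) for k,v in f.items()})
E
```

```text
{'t': 0.0, 'q': array([ 1.57507607e+00,  3.59378112e-01,  1.10485416e-02, -4.02646020e-04,
       -1.22410290e+00, -2.88082342e-01]), 'qd': array([ 2.43110823e-03,  1.08865482e-03,  2.20161209e-03,  5.38843888e-04,
       -6.23000171e-04, -7.39157013e-05]), 'joint_efforts': array([-2.94898982e-04, -5.82719994e+01,  2.93051541e+01,  6.99695393e+00,
        6.97085430e-03, -1.56166111e-04]), 'eef_pos': array([0.1888874 , 0.64750556, 0.22561442]), 'ee_rot': array([ 1.63156491,  1.56911696, -1.79396747]), 'force': array([-0.06716084, -0.31810353,  0.285484  ]), 'moment': array([ 3.25929362e-02, -7.29777844e-05,  2.54060412e-03]), 'width': 0.08764213282857775}
scene {'pixels': 0, 'fx': 540.7314350617195, 'fy': 540.7314350617195, 'cx': 320.9129962278585, 'cy': 245.33760733372475, 'T': array([[ 0.85873127, -0.30472743,  0.41197306,  0.99365135],
       [ 0.51213384,  0.4832211 , -0.7100819 , -0.68671445],
       [ 0.01730736,  0.82075487,  0.57101829,  0.61356336],
       [ 0.        ,  0.        ,  0.        ,  1.        ]])}
top {'pixels': 0, 'fx': 586.1520284520527, 'fy': 586.15202845205
[... 176 characters left out ...]
9318e-02, -2.05192605e-04,
         2.24043770e-02],
       [ 3.29284726e-03,  2.04057047e-01,  9.78953461e-01,
         1.41694195e+00],
       [ 0.00000000e+00,  0.00000000e+00,  0.00000000e+00,
         1.00000000e+00]])}
wrist {'pixels': 0, 'fx': 348.5895189916704, 'fy': 348.5895189916704, 'cx': 321.59382798378124, 'cy': 239.54604188468218, 'hand_eye': array([[-5.26460405e-04,  2.86728741e-01, -9.58011666e-01,
        -1.57447163e-01],
       [ 9.99999837e-01,  3.64167791e-04, -4.40540508e-04,
        -2.37118795e-04],
       [ 2.22561366e-04, -9.58011741e-01, -2.86728886e-01,
        -7.63004052e-02],
       [ 0.00000000e+00,  0.00000000e+00,  0.00000000e+00,
         1.00000000e+00]])}
```

View pics/top0.png

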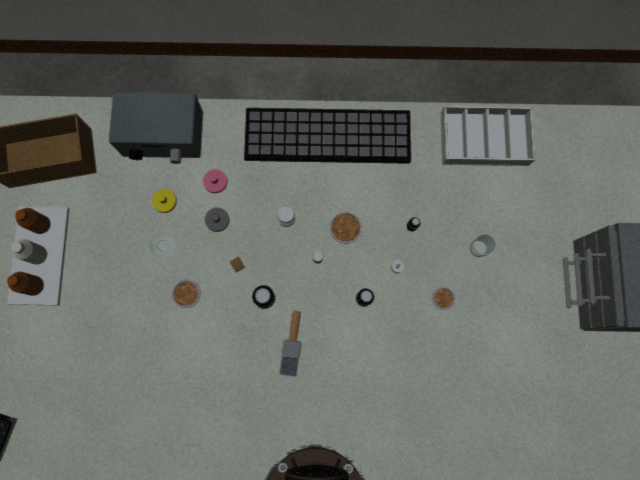

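View pics/scene0.png

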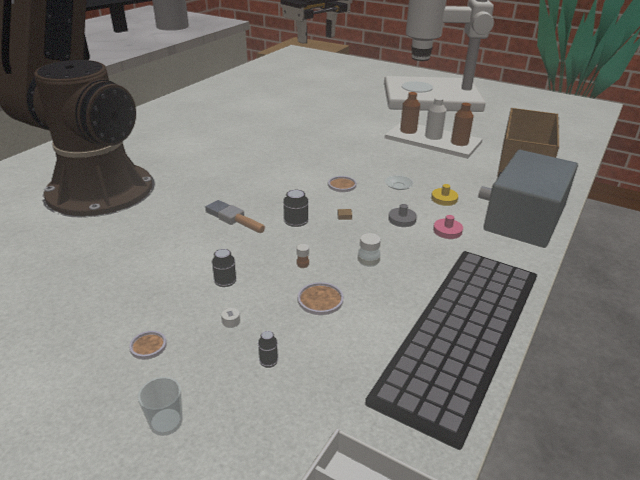

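View pics/wrist0.png

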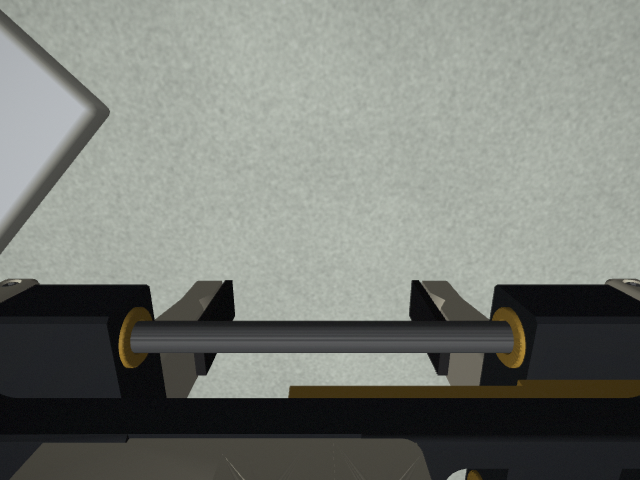

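The top view shows these things:
- **Lenses:** large (263,296), middle (366,297), small (414,224).
- **Dishes:** large (346,227), middle (187,293), small (443,298).
- **Caps:** grey (217,219), pink (215,181), yellow (164,201). The description says grey, so (217,219) should be the one.

I'll check each in enlarged crops.

Run:
```python
import cv2,numpy as np
t=cv2.imread('pics/top0.png')
def crop(im,c,h,k): 
    x,y=c; return cv2.resize(im[y-h:y+h,x-h:x+h],None,fx=k,fy=k,interpolation=cv2.INTER_CUBIC)
L=[(263,296),(366,297),(414,224),(217,219),(187,293),(346,227),(443,298),(286,216)]
rows=[]
for i in range(2):
    rows.append(np.hstack([crop(t,c,20,5) for c in L[4*i:4*i+4]]))
o=np.vstack(rows);o=cv2.convertScaleAbs(o,alpha=1.8)
for i in range(0,801,25):
    if i%200: cv2.line(o,(i,0),(i,4),(0,255,0),1)
cv2.imwrite('pics/c_top.png',o)
s=cv2.imread('pics/scene0.png')
L=[(296,207),(224,267),(268,348),(403,214),(342,184),(320,297),(148,344),(370,250)]
rows=[]
for i in range(2):
    rows.append(np.hstack([crop(s,c,25,4) for c in L[4*i:4*i+4]]))
cv2.imwrite('pics/c_scene.png',cv2.convertScaleAbs(np.vstack(rows),alpha=1.5))
```

```text
(no output)
```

View pics/c_top.png

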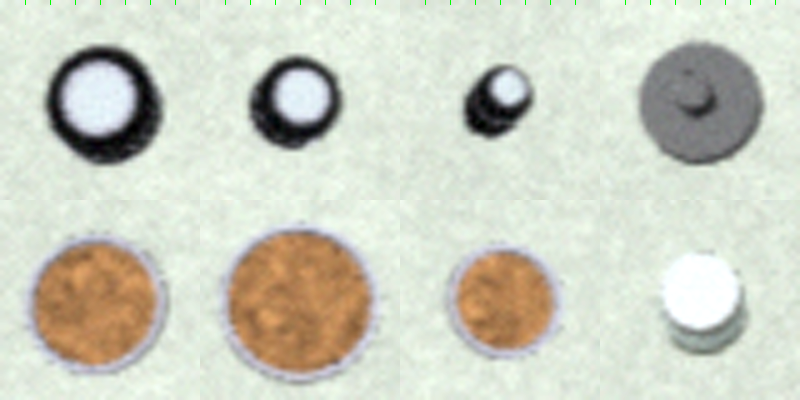

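View pics/c_scene.png

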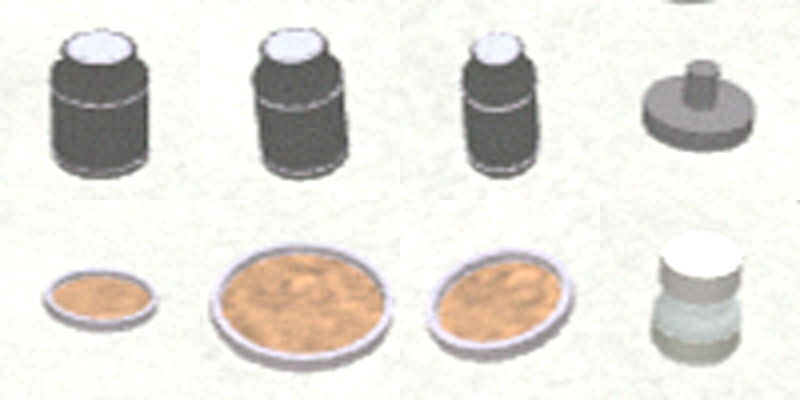

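The crops confirm the sizes, and the cap at (217,219) is plain grey with an upright grip. Next I'll triangulate and check against the scene view.

```bash
cat > h.py <<'E'
import numpy as np
T={'top':(586.152,309.173,231.578,np.array([[ 1.68005086e-02,  9.78809309e-01, -2.04083510e-01,0.326627443],[-9.99853439e-01,  1.71189318e-02, -2.05192605e-04,0.0224043770],[ 3.29284726e-03,  2.04057047e-01,  9.78953461e-01,1.41694195]])),
'scene':(540.7314,320.913,245.3376,np.array([[ 0.85873127, -0.30472743,  0.41197306,  0.99365135],[ 0.51213384,  0.4832211 , -0.7100819 , -0.68671445],[ 0.01730736,  0.82075487,  0.57101829,  0.61356336]]))}
def at(cam,u,v,z):
    f,cx,cy,M=T[cam]; d=M[:,:3]@np.array([(u-cx)/f,-(v-cy)/f,-1]); o=M[:,3]
    return (o+d*(z-o[2])/d[2])[:2]
E
python3 - <<'E'
from h import *
# name, top px, scene px, z
c5=lambda c,x,y:(c[0]-20+x/5-.5,c[1]-20+y/5-.5)
c4=lambda c,x,y:(c[0]-25+x/4-.5,c[1]-25+y/4-.5)
L=[('L',c5((263,296),100,98),c4((296,207),99,47),.064),
('M',c5((366,297),103,96),c4((224,267),95,46),.060),
('S',c5((414,224),109,85),c4((268,348),97,47),.054),
('cap',c5((217,219),101,102),c4((403,214),99,103),.013),
('dM',c5((187,293),98,105),c4((342,184),100,97),.008),
('dL',c5((346,227),99,102.5),c4((320,297),101,103),.008),
('dS',c5((443,298),105,101.5),c4((148,344),100,100),.008),
('jar',c5((286,216),101,91),c4((370,250),101,55),.052),
('vial',(317.5,255.5),(303,249),.042),('mount',(397.5,266.5),(230.5,314.5),.018),('cube',(237,264),(345,213),.012),('brush',(290,345),(228,213),.02)]
for n,a,b,z in L: print(n,at('top',*a,z).round(4),at('scene',*b,z).round(4))
E
```

```text
L [0.4572 0.1277] [0.456 0.13 ]
M [ 0.4603 -0.1115] [ 0.4604 -0.1105]
S [ 0.6422 -0.23  ] [ 0.6395 -0.2287]
cap [0.6471 0.2504] [0.6476 0.2522]
dM [0.4633 0.3156] [0.4656 0.314 ]
dL [ 0.6334 -0.066 ] [ 0.6353 -0.0693]
dS [ 0.4636 -0.3025] [ 0.4661 -0.3044]
jar [0.6539 0.0796] [0.6535 0.0799]
vial [0.5556 0.0019] [ 0.5595 -0.0035]
mount [ 0.5361 -0.1915] [ 0.5405 -0.1931]
cube [0.5363 0.196 ] [0.5412 0.1926]
brush [0.346 0.063] [0.3403 0.0494]
```

```bash
cat >> h.py <<'E'
from scipy.spatial.transform import Rotation as R
def st():
    from station import arm
    s=arm.get_state(); return s, s['eef_pos'], R.from_euler('xyz',s['ee_rot']).as_matrix()
def go(target, yaw=None):
    """print tool-axis delta in units to target xyz; yaw=desired world angle of tool y axis (deg)"""
    s,p,M=st()
    d=(M.T@(np.array(target)-p))/.04
    # wanted orientation: x down
    y0=np.degrees(np.arctan2(M[1,1],M[0,1])); yw=np.radians(y0 if yaw is None else yaw)
    y=np.array([np.cos(yw),np.sin(yw),0]);x=np.array([0,0,-1.]);W=np.c_[x,y,np.cross(x,y)]
    rv=np.degrees(R.from_matrix(M.T@W).as_rotvec())/4
    print('t',round(s['t'],2),'p',p.round(4),'yangle',round(y0,1),'w',round(s['width'],4),'F',s['force'].round(1)); print('shift units',d.round(2),'turn units',rv.round(2))
E
python3 - <<'E'
from h import *
print(st()[2].round(3)); print(at('top',480,248,.06), at('scene',165,420,0))
go([.4567,.1287,.12],90)
E
```

```text
[[-0.    -0.28  -0.96 ]
 [-0.001 -0.96   0.28 ]
 [-1.     0.001 -0.   ]]
[ 0.57706909 -0.37992824] [ 0.58431809 -0.39031456]
t 0.15 p [0.1889 0.6477 0.2258] yangle -106.3 w 0.0879 F [ 0.7  0.6 -0.6]
shift units [  2.66  10.58 -10.06] turn units [ 4.093e+01 -3.000e-02 -0.000e+00]
```

Request:
carry_out([
  [0,1,-0.5,-0.8,0,0],
  [0,1,-0.5,-0.8,0,0],
  [0,1,-0.5,-0.8,0,0],
  [0,1,-0.5,-0.8,0,0],
  [0,1,-0.5,-0.87,0,0],
], hand=0, newtons=20)

```text
t: 0.65
eef_pos: [0.2532, 0.4303, 0.2214]
ee_rot: [1.479, 1.563, -1.648]
force: [-0.2, -0.3, 0.7]
width: 0.0876
```

```bash
python3 -c "
from h import *
go([.4567,.1287,.12],-90)"
```

```text
t 0.65 p [0.2532 0.4303 0.2214] yangle -89.2 w 0.0876 F [-0.2 -0.3  0.7]
shift units [ 2.59  7.59 -4.98] turn units [ 0.21  0.01 -0.11]
```

Request:
carry_out([
  [0,0.95,-0.65,0,0,0],
  [0,0.95,-0.65,0,0,0],
  [0,0.95,-0.65,0,0,0],
  [0.3,0.95,-0.65,0,0,0],
  [0.3,0.9,-0.65,0,0,0],
])

```text
t: 1.15
eef_pos: [0.389, 0.2363, 0.2005]
ee_rot: [2.311, 1.567, -0.809]
force: [0.6, 2.2, -0.3]
width: 0.0879
```

Request:
carry_out([
  [0.4,0.8,-0.5,0,0,0],
  [0.4,0.5,-0.3,0,0,0],
  [0.2,0.2,-0.2,0,0,0],
  [0,0,0,0,0,0],
])

```text
t: 1.55
eef_pos: [0.4324, 0.169, 0.1582]
ee_rot: [1.81, 1.567, -1.317]
force: [0.3, -0.2, 0.1]
width: 0.0877
```

```bash
python3 -c "
from h import *
go([.4567,.1287,.015],-90)
from station import cams;import cv2
f=cams.grab_frame('wrist');cv2.imwrite('pics/w1.png',f['pixels'][:,:,::-1])"
```

```text
t 1.55 p [0.4324 0.169  0.1582] yangle -89.1 w 0.0877 F [ 0.3 -0.2  0.1]
shift units [ 3.58  1.   -0.59] turn units [ 0.21 -0.01 -0.05]
```

View pics/w1.png

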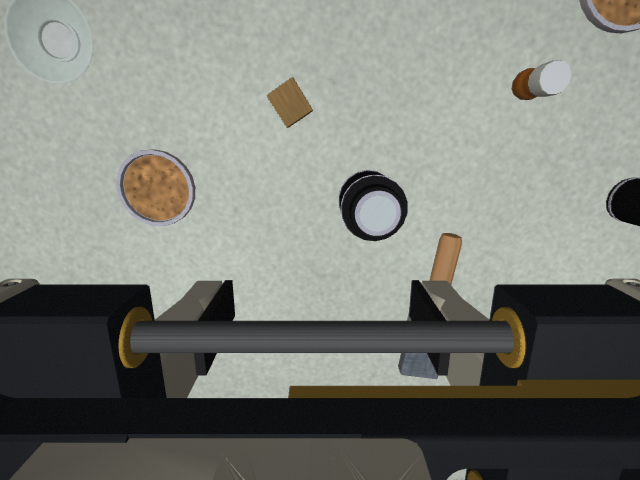

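The wrist view shows the large lens's glass disc at (379,213). The brush handle ends at (450,236), clear of the fingers. I'll refine the position with this camera.

```bash
cat >> h.py <<'E'
HE=np.array([[-5.26460405e-04,  2.86728741e-01, -9.58011666e-01,-1.57447163e-01],[ 9.99999837e-01,  3.64167791e-04, -4.40540508e-04,-2.37118795e-04],[ 2.22561366e-04, -9.58011741e-01, -2.86728886e-01,-7.63004052e-02],[0,0,0,1]])
def wat(u,v,z):
    s,p,M=st(); d=M@HE[:3,:3]@np.array([(u-321.594)/348.59,-(v-239.546)/348.59,-1]); o=M@HE[:3,3]+p
    return (o+d*(z-o[2])/d[2])[:2].round(4)
def snap(name,cam='wrist',crop=None,k=1,gain=1.0):
    from station import cams; import cv2
    f=cams.grab_frame(cam)['pixels'][:,:,::-1]
    if crop: x0,y0,x1,y1=crop; f=f[y0:y1,x0:x1]
    f=cv2.convertScaleAbs(cv2.resize(f,None,fx=k,fy=k,interpolation=cv2.INTER_CUBIC),alpha=gain)
    cv2.imwrite(f'pics/{name}.png',f)
E
python3 -c "
from h import *
print(wat(378.5,213,.064), wat(157,187,.008))"
```

```text
[0.4542 0.1276] [0.4627 0.3146]
```

Request:
carry_out([
  [0.3,0.7,-0.4,0.1,0,0],
  [0.3,0.4,-0.2,0.1,0,0],
  [0.2,0.1,0,0,0,0],
  [0,0,0,0,0,0],
])

```text
t: 2.0
eef_pos: [0.4577, 0.1238, 0.128]
ee_rot: [3.035, 1.566, -0.102]
force: [0.0, -0.3, 0.7]
width: 0.0876
```

```bash
python3 -c "
from h import *
go([.4555,.128,.015],-90)"
```

```text
t 2.0 p [0.4577 0.1238 0.128 ] yangle -89.7 w 0.0876 F [ 0.  -0.3  0.7]
shift units [ 2.82 -0.11  0.07] turn units [ 0.06 -0.06 -0.01]
```

Request:
carry_out([
  [0.6,-0.1,0.06,0,0,0],
  [0.7,0,0,0,0,0],
  [0.6,0,0,0,0,0],
  [0.4,0,0,0,0,0],
  [0,0,0,0,0,0],
])

```text
t: 2.5
eef_pos: [0.4572, 0.1349, 0.0379]
ee_rot: [-2.771, 1.558, 0.381]
force: [-0.4, -0.4, 0.5]
width: 0.0874
```

```bash
python3 -c "
from h import *
go([.4555,.128,.015],-90)"
```

```text
t 2.5 p [0.4572 0.1349 0.0379] yangle -89.4 w 0.0874 F [-0.4 -0.4  0.5]
shift units [0.57 0.17 0.05] turn units [ 0.15 -0.17  0.07]
```

Request:
carry_out([
  [0.3,0.17,0.04,0.1,-0.1,0],
  [0.2,0,0,0,0,0],
  [0,0,0,0,0,0],
])

```text
t: 2.8
eef_pos: [0.4568, 0.1302, 0.0189]
ee_rot: [-2.394, 1.561, 0.753]
force: [-0.7, -0.1, 0.4]
width: 0.0876
```

```bash
python3 -c "
from h import *
go([.4555,.128,.015],-90)"
```

```text
t 2.8 p [0.4568 0.1302 0.0189] yangle -89.7 w 0.0876 F [-0.7 -0.1  0.4]
shift units [0.1  0.06 0.03] turn units [ 0.08 -0.11  0.1 ]
```

Request:
carry_out([
  [0.08,0.04,0.03,0.08,-0.1,0.1],
  [0,0,0,0,0,0],
])

```text
t: 3.0
eef_pos: [0.456, 0.1288, 0.0162]
ee_rot: [-3.137, 1.57, 0.004]
force: [-0.3, -0.7, -0.8]
width: 0.0879
```

Request:
carry_out([
  [0,0,0,0,0,0],
  [0,0,0,0,0,0],
  [0,0,0,0,0,0],
  [0,0,0,0,0,0],
  [0,0,0,0,0,0],
], hand=1, newtons=25)

```text
t: 3.5
eef_pos: [0.4567, 0.1291, 0.0172]
ee_rot: [-2.712, 1.568, 0.428]
force: [0.1, -0.8, -1.4]
width: 0.0533
```

Request:
carry_out([
  [0,0,0,0,0,0],
  [0,0,0,0,0,0],
  [0,0,0,0,0,0],
])

```text
t: 3.8
eef_pos: [0.4566, 0.129, 0.0172]
ee_rot: [-2.75, 1.568, 0.391]
force: [0.2, -1.0, 0.8]
width: 0.0505
```

```bash
python3 -c "
from h import *
go([.4555,.128,.015],-90);snap('w2')"
```

```text
t 3.8 p [0.4566 0.129  0.0172] yangle -90.1 w 0.0505 F [ 0.2 -1.   0.8]
shift units [0.05 0.02 0.03] turn units [-0.01 -0.03  0.01]
```

View pics/w2.png

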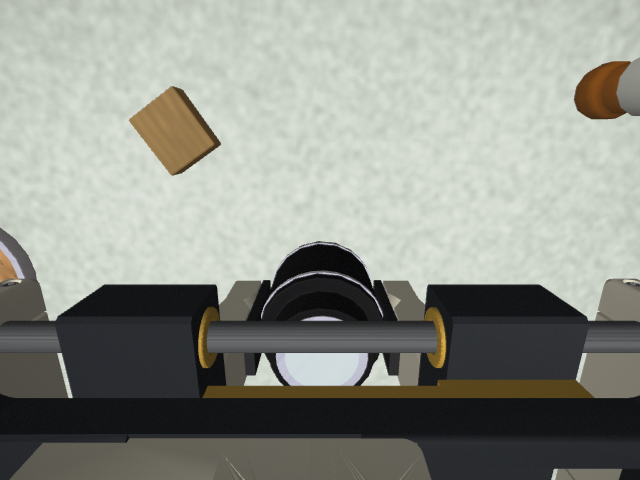

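Request:
carry_out([
  [-0.3,0,0,0,0,0],
  [-0.5,0,0,0,0,0],
  [-0.7,0,0,0,0,0],
  [-0.8,0.2,-0.2,0,0,0],
  [-0.5,0.5,-0.4,0,0,0],
])

```text
t: 4.35
eef_pos: [0.4756, 0.0992, 0.1278]
ee_rot: [0.534, 1.561, -2.608]
force: [1.3, 0.3, -3.3]
width: 0.0504
```

```bash
python3 -c "
from h import *
go([.634,-.0675,.12],-90)"
```

```text
t 4.35 p [0.4756 0.0992 0.1278] yangle -90.0 w 0.0504 F [ 1.3  0.3 -3.3]
shift units [ 0.18  4.17 -3.96] turn units [-0.    0.13 -0.07]
```

Request:
carry_out([
  [0,0.8,-0.75,0,0,0],
  [0,0.85,-0.8,0,0,0],
  [0,0.85,-0.8,0,0,0],
  [0,0.8,-0.75,0,0,0],
  [0,0.4,-0.4,0,0,0],
])

```text
t: 4.85
eef_pos: [0.6205, -0.0527, 0.1299]
ee_rot: [0.157, 1.566, -2.98]
force: [-0.7, 0.8, -4.1]
width: 0.0503
```

Request:
carry_out([
  [0,0.2,-0.2,0,0,0],
  [0,0,0,0,0,0],
  [0,0,0,0,0,0],
])

```text
t: 5.15
eef_pos: [0.6281, -0.0634, 0.1263]
ee_rot: [0.082, 1.56, -3.061]
force: [-0.2, -0.6, -2.8]
width: 0.0505
```

```bash
python3 -c "
from h import *
go([.634,-.0675,.022],-90);snap('w3')"
```

```text
t 5.15 p [ 0.6281 -0.0634  0.1263] yangle -90.1 w 0.0505 F [-0.2 -0.6 -2.8]
shift units [ 2.61  0.1  -0.17] turn units [-0.01  0.15 -0.01]
```

View pics/w3.png

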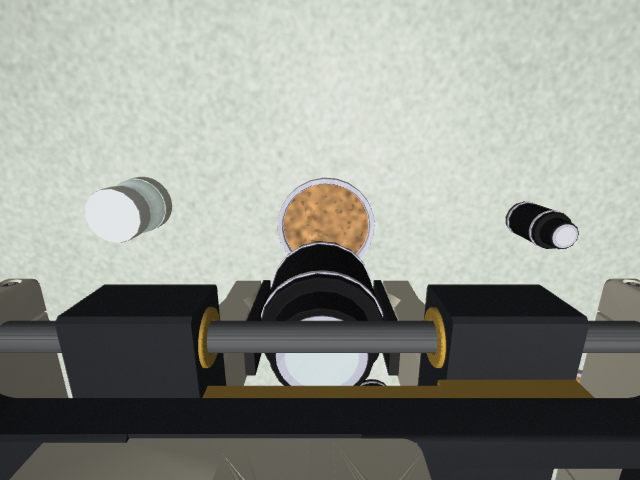

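```bash
python3 -c "
from h import *
print(wat(326.5,226,.008),wat(565,235.5,.054),wat(113,214,.052),wat(326.5,178.5,.008)-[.04,0])"
```

```text
[ 0.6321 -0.0671] [ 0.6375 -0.2301] [0.6524 0.0784] [ 0.6306 -0.067 ]
```

Request:
carry_out([
  [0.5,0.1,-0.15,0,0.1,0],
  [0.6,0,0,0,0,0],
  [0.6,0,0,0,0,0],
  [0.2,0,0,0,0,0],
  [0,0,0,0,0,0],
])

```text
t: 5.7
eef_pos: [0.632, -0.0617, 0.0512]
ee_rot: [-2.052, 1.57, 1.096]
force: [0.3, -0.7, -2.7]
width: 0.0504
```

```bash
python3 -c "
from h import *
go([.634,-.067,.022],-90)"
```

```text
t 5.7 p [ 0.632  -0.0617  0.0512] yangle -89.6 w 0.0504 F [ 0.3 -0.7 -2.7]
shift units [ 0.73  0.13 -0.05] turn units [ 0.09 -0.    0.01]
```

Request:
carry_out([
  [0.3,0.15,-0.05,0.09,0,0],
  [0.3,0,0,0,0,0],
  [0,0,0,0,0,0],
  [0,0,0,0,0,0],
])

```text
t: 6.1
eef_pos: [0.6358, -0.067, 0.0284]
ee_rot: [-2.974, 1.566, 0.169]
force: [-0.1, 0.4, -2.7]
width: 0.05
```

```bash
python3 -c "
from h import *
go([.634,-.067,.0202],-90)"
```

```text
t 6.1 p [ 0.6358 -0.067   0.0284] yangle -89.9 w 0.05 F [-0.1  0.4 -2.7]
shift units [0.2  0.   0.05] turn units [ 0.02 -0.06  0.01]
```

Request:
carry_out([
  [0.12,0,0.04,0,-0.05,0],
  [0.06,0,0,0,0,0],
  [0,0,0,0,0,0],
])

```text
t: 6.4
eef_pos: [0.6347, -0.0671, 0.0215]
ee_rot: [-2.733, 1.569, 0.41]
force: [-0.3, 0.2, -3.4]
width: 0.0505
```

Request:
carry_out([
  [0.04,0,0,0,0,0],
  [0,0,0,0,0,0],
])

```text
t: 6.6
eef_pos: [0.6352, -0.0671, 0.0204]
ee_rot: [-2.849, 1.568, 0.293]
force: [-0.5, 0.2, -2.8]
width: 0.0504
```

Request:
carry_out([
  [0.03,0,0.01,0,0,0],
  [0,0,0,0,0,0],
])

```text
t: 6.8
eef_pos: [0.6355, -0.067, 0.0205]
ee_rot: [-2.966, 1.566, 0.177]
force: [-0.0, 0.0, -4.2]
width: 0.0501
```

Request:
carry_out([
  [0.03,0,0.01,0,0,0],
  [0,0,0,0,0,0],
])

```text
t: 7.0
eef_pos: [0.6356, -0.067, 0.0204]
ee_rot: [-3.02, 1.565, 0.123]
force: [-0.6, -0.2, -3.2]
width: 0.0502
```

Request:
carry_out([
  [0.06,0,0.03,0,-0.08,0],
  [0.04,0,0,0,0,0],
  [0,0,0,0,0,0],
])

```text
t: 7.3
eef_pos: [0.6358, -0.0669, 0.0205]
ee_rot: [-3.075, 1.567, 0.07]
force: [-0.4, 0.4, -3.4]
width: 0.0504
```

Request:
carry_out([
  [0.12,0,0.03,0,-0.05,0],
  [0,0,0,0,0,0],
])

```text
t: 7.5
eef_pos: [0.6372, -0.0668, 0.0198]
ee_rot: [3.092, 1.565, -0.044]
force: [-0.2, -0.2, -3.2]
width: 0.0506
```

```bash
python3 -c "
from h import *
go([.634,-.067,.0202],-90);snap('s3','scene',(240,220,400,340),4)"
```

```text
t 7.5 p [ 0.6372 -0.0668  0.0198] yangle -89.7 w 0.0506 F [-0.2 -0.2 -3.2]
shift units [-0.01  0.01  0.08] turn units [ 0.08 -0.08 -0.  ]
```

View pics/s3.png

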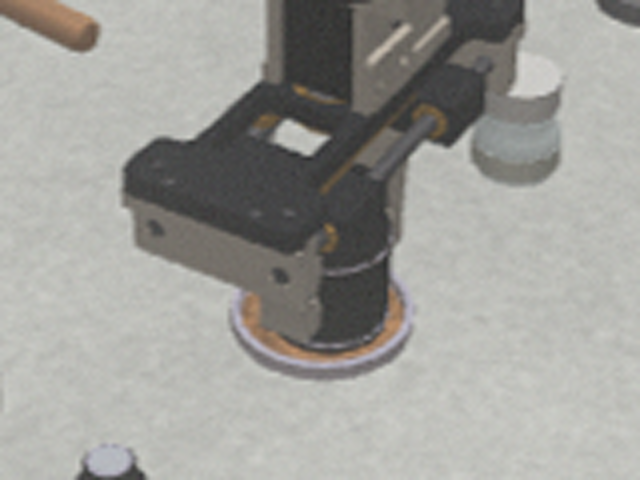

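Request:
carry_out([
  [0.0,0,0.12,0.08,-0.08,0],
  [0,0,0,0,0,0],
])

```text
t: 7.75
eef_pos: [0.6319, -0.0668, 0.0191]
ee_rot: [0.187, 1.57, -2.955]
force: [-4.5, 2.2, 9.1]
width: 0.0502
```

Request:
carry_out([
  [0.12,0,0,0,0,0],
  [0.06,0,0,0,0,0],
])

```text
t: 7.95
eef_pos: [0.633, -0.0667, 0.0172]
ee_rot: [2.476, 1.569, -0.664]
force: [-9.2, 2.1, 17.4]
width: 0.0503
```

```bash
python3 -c "
from h import *
go([.634,-.067,.0202],-90);snap('s4','scene',(280,250,360,320),8)"
```

```text
t 7.95 p [ 0.633  -0.0667  0.0172] yangle -89.9 w 0.0503 F [-9.2  2.1 17.4]
shift units [-0.07  0.01 -0.03] turn units [ 0.03 -0.02 -0.02]
```

View pics/s4.png

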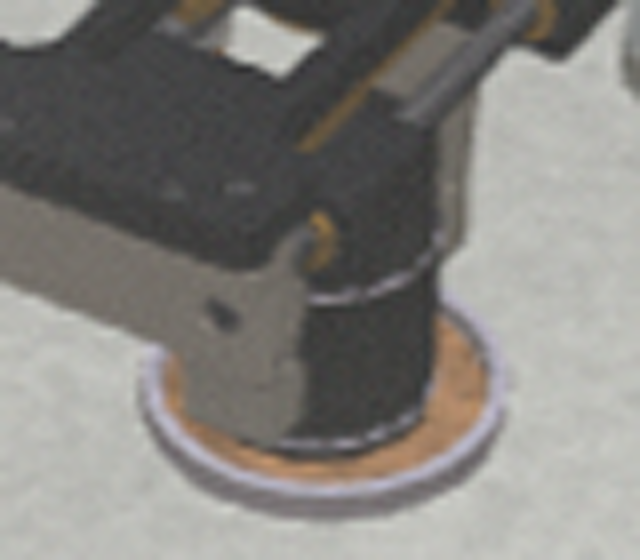

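Request:
carry_out([
  [-0.05,0,0,0,0,0],
  [0,0,0,0,0,0],
])

```text
t: 8.2
eef_pos: [0.6325, -0.0667, 0.0192]
ee_rot: [2.429, 1.569, -0.711]
force: [0.3, -0.8, -2.9]
width: 0.0504
```

Request:
carry_out([
  [0,0,0,0,0,0],
  [0,0,0,0,0,0],
  [0,0,0,0,0,0],
  [0,0,0,0,0,0],
  [0,0,0,0,0,0],
], hand=0.1)

```text
t: 8.7
eef_pos: [0.6325, -0.067, 0.0179]
ee_rot: [1.704, 1.569, -1.436]
force: [0.8, -0.1, -0.3]
width: 0.0781
```

```bash
python3 -c "
from h import *
go([.634,-.067,.12],-90);snap('s5','scene',(280,250,360,320),8)"
```

```text
t 8.7 p [ 0.6325 -0.067   0.0179] yangle -89.9 w 0.0781 F [ 0.8 -0.1 -0.3]
shift units [-2.55  0.   -0.04] turn units [ 0.02 -0.   -0.02]
```

View pics/s5.png

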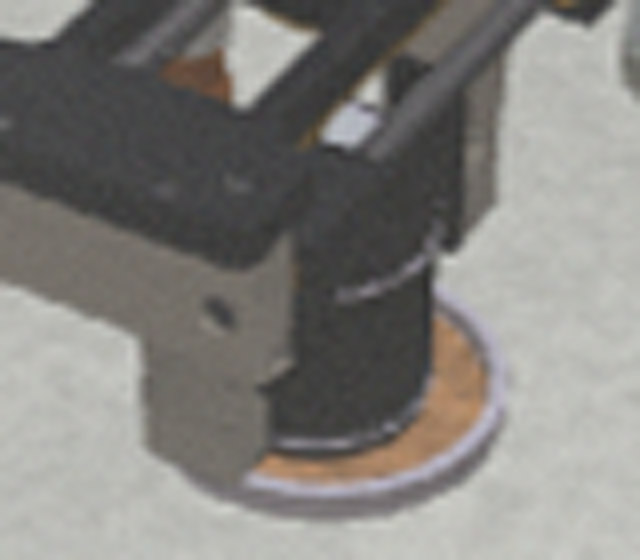

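Request:
carry_out([
  [-0.4,0,0,0,0,0],
  [-0.8,0,0,0,0,0],
  [-0.9,0,0,0,0,0],
  [-0.6,-0.3,0,0,0,0],
  [0,-0.7,0,0,0,0],
])

```text
t: 9.25
eef_pos: [0.6315, -0.0288, 0.1282]
ee_rot: [0.609, 1.566, -2.534]
force: [0.8, 0.7, -1.1]
width: 0.0792
```

Request:
carry_out([
  [0,-1,0,0,0,0],
  [0,-1,0,0,0,0],
  [0,-1,0,0,0,0],
  [0,-1,0,0,0,0],
  [0,-0.7,0,0,0,0],
])

```text
t: 9.75
eef_pos: [0.6327, 0.165, 0.1308]
ee_rot: [2.627, 1.569, -0.521]
force: [0.2, -0.1, -0.5]
width: 0.079
```

Request:
carry_out([
  [0,-0.4,0,0,0,0],
  [0,0,0,0,0,0],
])

```text
t: 9.95
eef_pos: [0.6326, 0.1853, 0.1307]
ee_rot: [2.889, 1.569, -0.254]
force: [0.2, 0.1, 0.1]
width: 0.0785
```

```bash
python3 -c "
from h import *
go([.647,.251,.12],-90);snap('w6');snap('t6','top',(200,180,400,330),4,1.6)"
```

```text
t 9.95 p [0.6326 0.1853 0.1307] yangle -90.1 w 0.0785 F [0.2 0.1 0.1]
shift units [ 0.27 -1.64 -0.36] turn units [-0.02 -0.02 -0.01]
```

View pics/w6.png

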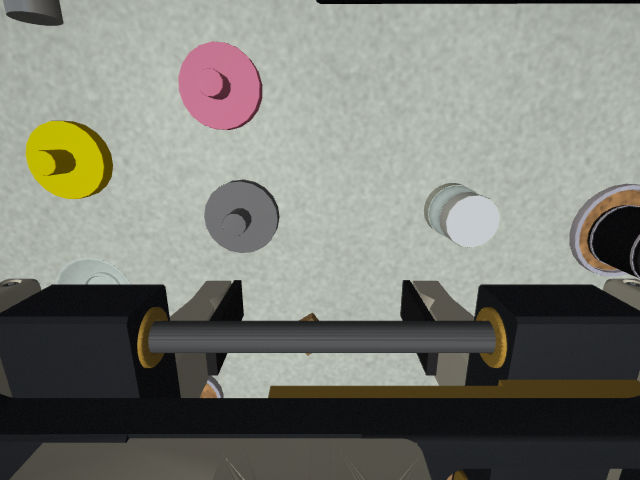

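View pics/t6.png

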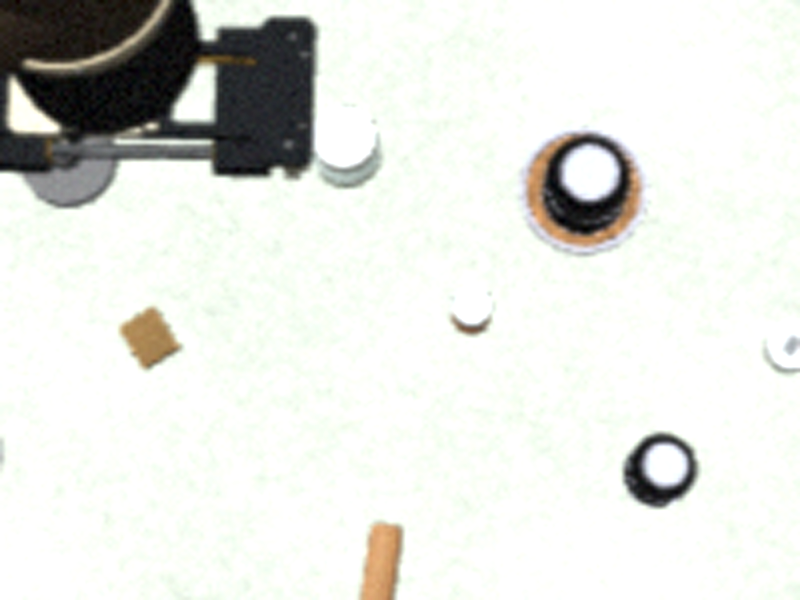

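Of the three caps in the wrist view — pink (220,85), yellow (68,160), grey (241,216) — only the grey one fits. The large lens stands inside its dish.

```bash
python3 -c "
from h import *
snap('w7','wrist',(180,150,300,260),6,1.3)
print(wat(241,216,.013),wat(234,223,.035),at('top',347.2,222.5,.067))"
```

```text
[0.6467 0.2476] [0.6463 0.248 ] [ 0.63150918 -0.06670229]
```

View pics/w7.png

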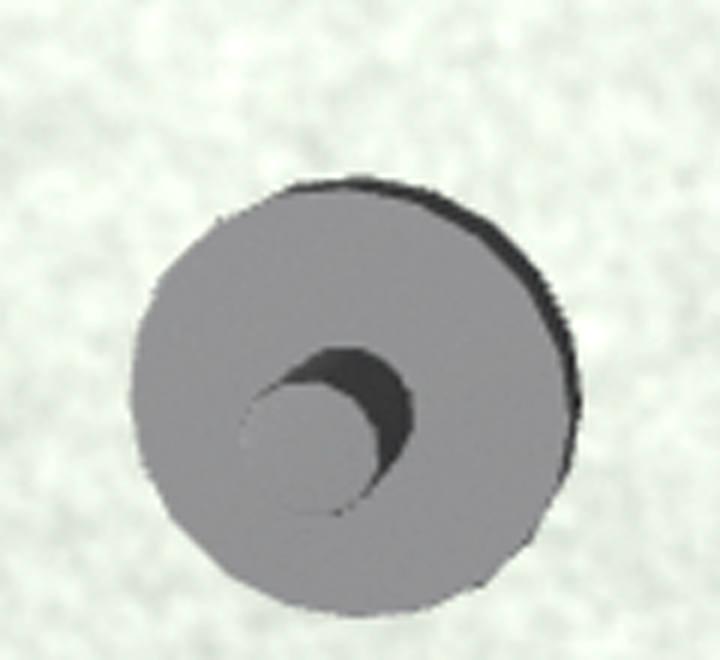

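```bash
python3 -c "
from h import *
print(wat(237.8,216.2,.013),wat(231.2,224.2,.035))"
```

```text
[0.6466 0.2502] [0.6454 0.2502]
```

Request:
carry_out([
  [0,-0.7,-0.15,0,0,0],
  [0,-0.6,-0.15,0,0,0],
  [0.3,-0.3,0,0,0,0],
  [0.3,0,0,0,0,0],
  [0,0,0,0,0,0],
])

```text
t: 10.6
eef_pos: [0.6451, 0.2406, 0.1045]
ee_rot: [1.132, 1.569, -2.022]
force: [-0.4, -0.2, 0.8]
width: 0.079
```

```bash
python3 -c "
from h import *
go([.646,.2505,.017],-90)"
```

```text
t 10.6 p [0.6451 0.2406 0.1045] yangle -90.7 w 0.079 F [-0.4 -0.2  0.8]
shift units [ 2.19 -0.25 -0.02] turn units [-0.18  0.01 -0.02]
```

Request:
carry_out([
  [0.5,-0.35,-0.02,-0.2,0,0],
  [0.6,0,0,0,0,0],
  [0.5,0,0,0,0,0],
  [0.2,0,0,0,0,0],
  [0,0,0,0,0,0],
])

```text
t: 11.1
eef_pos: [0.6453, 0.2482, 0.0297]
ee_rot: [0.935, 1.567, -2.209]
force: [-0.6, -0.8, -0.4]
width: 0.0787
```

```bash
python3 -c "
from h import *
go([.646,.2505,.017],-90)"
```

```text
t 11.1 p [0.6453 0.2482 0.0297] yangle -90.1 w 0.0787 F [-0.6 -0.8 -0.4]
shift units [ 0.32 -0.06 -0.02] turn units [-0.03  0.04 -0.05]
```

Request:
carry_out([
  [0.18,-0.05,-0.02,0,0.04,-0.05],
  [0.1,0,0,0,0,0],
  [0,0,0,0,0,0],
])

```text
t: 11.4
eef_pos: [0.6472, 0.2496, 0.0199]
ee_rot: [-2.617, 1.568, 0.521]
force: [-0.0, 0.4, 0.5]
width: 0.0787
```

```bash
python3 -c "
from h import *
go([.646,.2505,.017],-90)"
```

```text
t 11.4 p [0.6472 0.2496 0.0199] yangle -90.2 w 0.0787 F [-0.   0.4  0.5]
shift units [ 0.07 -0.02  0.03] turn units [-0.05 -0.04  0.02]
```

Request:
carry_out([
  [0.09,-0.02,0.03,0,-0.03,0],
  [0,0,0,0,0,0],
])

```text
t: 11.6
eef_pos: [0.6465, 0.2508, 0.0171]
ee_rot: [-2.221, 1.568, 0.917]
force: [0.1, 0.2, -0.4]
width: 0.0787
```

Request:
carry_out([
  [0,0,0,0,0,0],
  [0,0,0,0,0,0],
  [0,0,0,0,0,0],
  [0,0,0,0,0,0],
  [0,0,0,0,0,0],
], hand=1, newtons=12)

```text
t: 12.1
eef_pos: [0.6469, 0.2514, 0.0181]
ee_rot: [-2.342, 1.566, 0.797]
force: [0.0, -0.1, 0.4]
width: 0.0444
```

Request:
carry_out([
  [0,0,0,0,0,0],
  [0,0,0,0,0,0],
  [0,0,0,0,0,0],
  [0,0,0,0,0,0],
  [0,0,0,0,0,0],
])

```text
t: 12.6
eef_pos: [0.6469, 0.2514, 0.0181]
ee_rot: [-2.344, 1.566, 0.795]
force: [0.9, -0.2, 0.4]
width: 0.0171
```

```bash
python3 -c "
from h import *
go([.646,.2505,.13],-90);snap('w8')"
```

```text
t 12.6 p [0.6469 0.2514 0.0181] yangle -90.1 w 0.0171 F [ 0.9 -0.2  0.4]
shift units [-2.8   0.01  0.01] turn units [-0.04 -0.05  0.05]
```

View pics/w8.png

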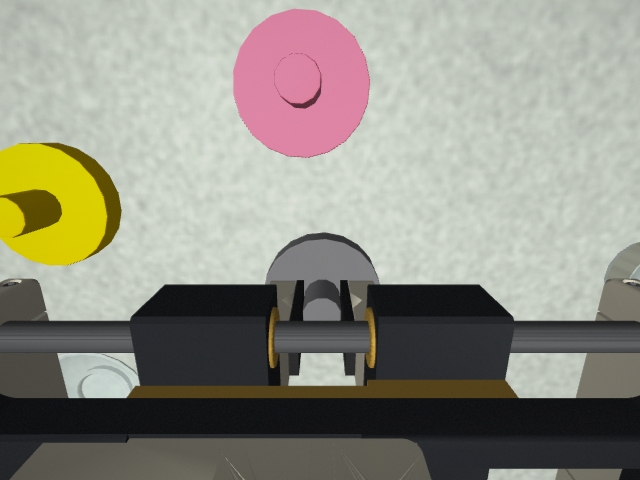

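Request:
carry_out([
  [-0.3,0,0,0,0,0],
  [-0.7,0,0,0,0,0],
  [-0.8,0,0,0,0,0],
  [-0.8,0,0,0,0,0],
  [-0.4,0.4,0,0,0,0],
])

```text
t: 13.15
eef_pos: [0.6449, 0.2347, 0.1413]
ee_rot: [0.294, 1.569, -2.849]
force: [-0.3, 0.5, -0.1]
width: 0.0173
```

```bash
python3 -c "
from h import *
go([.633,-.067,.13],-90);snap('w9')"
```

```text
t 13.15 p [0.6449 0.2347 0.1413] yangle -90.1 w 0.0173 F [-0.3  0.5 -0.1]
shift units [0.29 7.54 0.29] turn units [-0.02  0.03 -0.01]
```

View pics/w9.png

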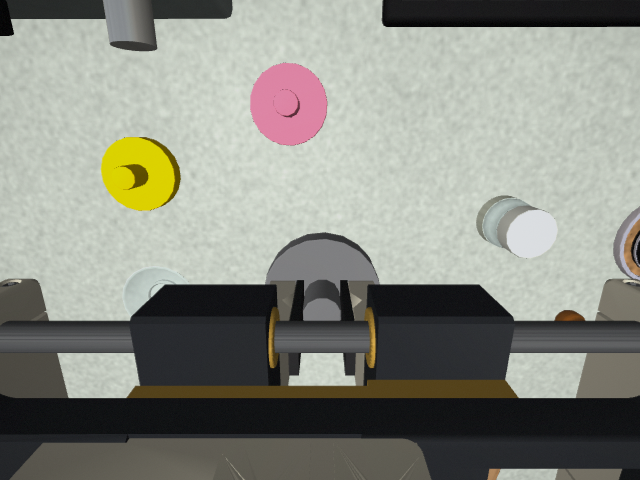

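The cap is held level in the fingers at (322,270). Next I'll carry it over to the large objective.

Request:
carry_out([
  [0,0.9,0.03,0,0,0],
  [0,1,0.03,0,0,0],
  [0,1,0.03,0,0,0],
  [0,1,0.03,0,0,0],
  [0,1,0.03,0,0,0],
])

```text
t: 13.7
eef_pos: [0.638, 0.0313, 0.1466]
ee_rot: [-2.448, 1.567, 0.696]
force: [1.3, -0.5, 0.3]
width: 0.0175
```

Request:
carry_out([
  [0,1,0.03,0,0,0],
  [0,0.8,0,0,0,0],
  [0,0.4,0,0,0,0],
  [0,0,0,0,0,0],
])

```text
t: 14.1
eef_pos: [0.6335, -0.0673, 0.147]
ee_rot: [-2.163, 1.568, 0.975]
force: [-0.3, -0.3, -0.0]
width: 0.0174
```

```bash
python3 -c "
from h import *
go([.633,-.067,.10],-90)"
```

```text
t 14.1 p [ 0.6335 -0.0673  0.147 ] yangle -90.2 w 0.0174 F [-0.3 -0.3 -0. ]
shift units [ 1.18 -0.01  0.01] turn units [-0.06 -0.02  0.04]
```

Request:
carry_out([
  [0.4,-0.01,0.01,0,0,0],
  [0.5,0,0,0,0,0],
  [0.2,0,0,0,0,0],
  [0,0,0,0,0,0],
])

```text
t: 14.5
eef_pos: [0.6332, -0.066, 0.1029]
ee_rot: [-2.38, 1.566, 0.756]
force: [-0.5, 0.1, -0.3]
width: 0.0173
```

```bash
python3 -c "
from h import *
go([.633,-.067,.076],-90);snap('s10','scene',(260,220,380,320),6)"
```

```text
t 14.5 p [ 0.6332 -0.066   0.1029] yangle -90.3 w 0.0173 F [-0.5  0.1 -0.3]
shift units [0.67 0.03 0.01] turn units [-0.07 -0.05  0.05]
```

View pics/s10.png

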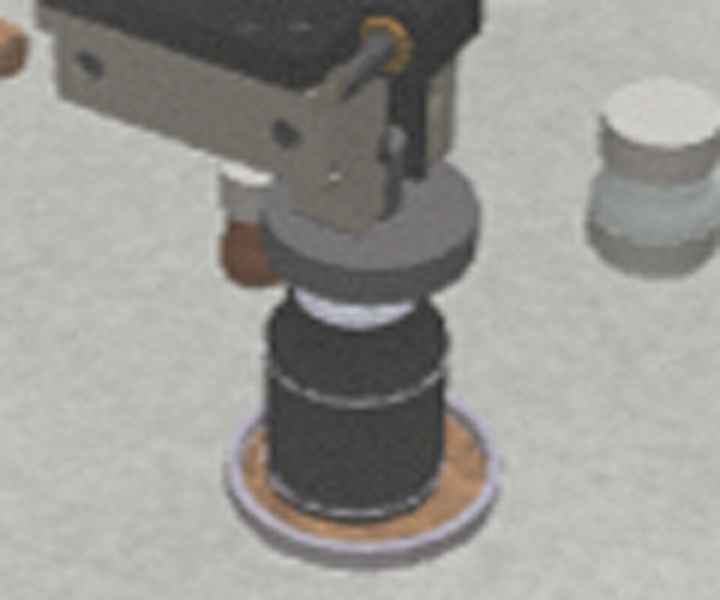

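```bash
python3 -c "
from h import *
print('cap',at('scene',260+372/6-.5,220+213/6-.5,.098))
f,cx,cy,M=T['scene']
for P in [(.632,-.067,.053),(.6332,-.066,.098),(.6322,-.066,.098),(.632,-.067,.008)]:
    c=M[:,:3].T@(np.array(P)-M[:,3]); u=cx+f*c[0]/-c[2]; v=cy-f*c[1]/-c[2]; print(P,((u-260+.5)*6).round(1),((v-220+.5)*6).round(1))
"
```

```text
cap [ 0.63660422 -0.06873887]
(0.632, -0.067, 0.053) 358.2 335.0
(0.6332, -0.066, 0.098) 366.4 204.1
(0.6322, -0.066, 0.098) 363.3 203.0
(0.632, -0.067, 0.008) 355.8 458.2
```

Request:
carry_out([
  [0.25,0.06,0.06,0,-0.05,0],
  [0.2,0,0,0,0,0],
  [0,0,0,0,0,0],
])

```text
t: 14.85
eef_pos: [0.6321, -0.0673, 0.0859]
ee_rot: [-2.229, 1.566, 0.909]
force: [-0.4, 0.4, 0.2]
width: 0.0177
```

```bash
python3 -c "
from h import *
go([.631,-.067,.076],-90)"
```

```text
t 14.85 p [ 0.6321 -0.0673  0.0859] yangle -90.2 w 0.0177 F [-0.4  0.4  0.2]
shift units [ 0.25 -0.01  0.03] turn units [-0.05 -0.04  0.05]
```

Request:
carry_out([
  [0.15,0,0.05,0,-0.05,0.05],
  [0.08,0,0,0,0,0],
  [0,0,0,0,0,0],
])

```text
t: 15.15
eef_pos: [0.6302, -0.0672, 0.0762]
ee_rot: [0.541, 1.57, -2.604]
force: [0.6, -0.3, -0.6]
width: 0.0172
```

Request:
carry_out([
  [0.08,0,0,0,0,0],
  [0,0,0,0,0,0],
])

```text
t: 15.35
eef_pos: [0.6316, -0.0674, 0.0757]
ee_rot: [2.721, 1.568, -0.423]
force: [-0.6, -0.1, -0.8]
width: 0.0174
```

Request:
carry_out([
  [0.1,0,0,0,0,0],
  [0,0,0,0,0,0],
])

```text
t: 15.55
eef_pos: [0.6334, -0.0674, 0.0741]
ee_rot: [2.951, 1.564, -0.192]
force: [0.0, 1.1, -0.3]
width: 0.0176
```

```bash
python3 -c "
from h import *
go([.631,-.067,.076],-90);snap('s11','scene',(260,220,380,320),6)"
```

```text
t 15.55 p [ 0.6334 -0.0674  0.0741] yangle -90.1 w 0.0176 F [ 0.   1.1 -0.3]
shift units [-0.05 -0.01  0.06] turn units [-0.01 -0.1  -0.02]
```

View pics/s11.png

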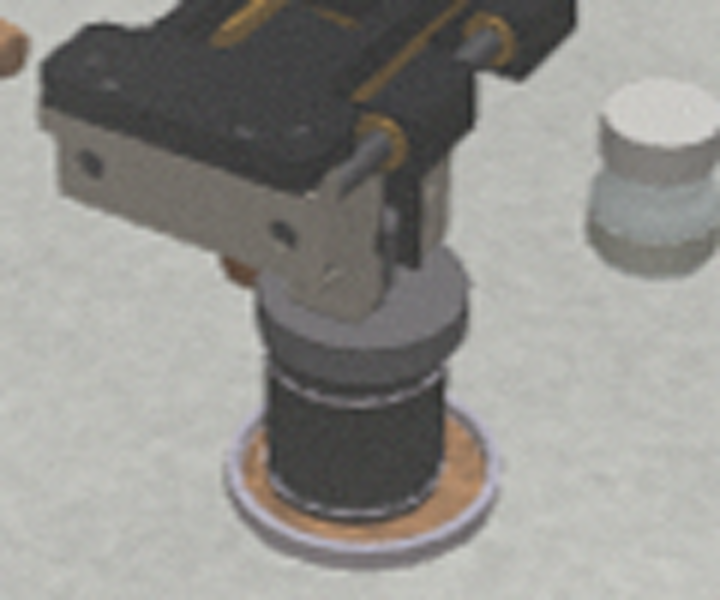

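Request:
carry_out([
  [0.08,0,0.06,0,-0.1,0],
  [0,0,0,0,0,0],
])

```text
t: 15.8
eef_pos: [0.6335, -0.0673, 0.0733]
ee_rot: [2.85, 1.566, -0.291]
force: [0.3, 0.7, -1.0]
width: 0.017
```

Request:
carry_out([
  [0.1,0,0.06,0,-0.1,0],
  [0,0,0,0,0,0],
])

```text
t: 16.0
eef_pos: [0.634, -0.0673, 0.0719]
ee_rot: [2.675, 1.567, -0.464]
force: [0.3, 0.3, -0.2]
width: 0.0177
```

```bash
python3 -c "
from h import *
go([.631,-.067,.076],-90);snap('s12','scene',(260,220,380,320),6);snap('w12')"
```

```text
t 16.0 p [ 0.634  -0.0673  0.0719] yangle -89.9 w 0.0177 F [ 0.3  0.3 -0.2]
shift units [-0.1  -0.01  0.07] turn units [ 0.02 -0.05 -0.03]
```

View pics/s12.png

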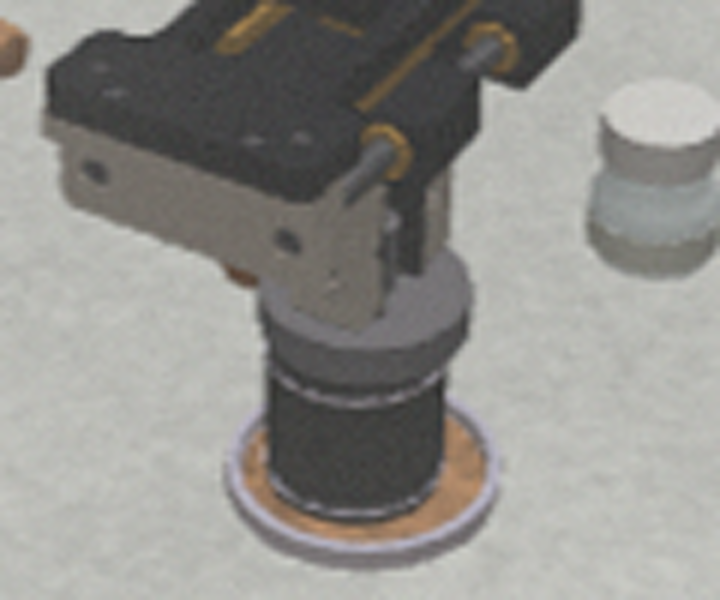

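View pics/w12.png

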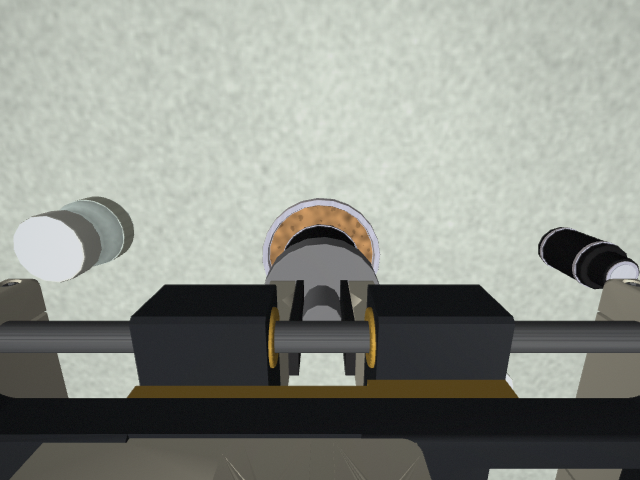

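Request:
carry_out([
  [0.08,0,0.1,0,-0.05,0],
  [0,0,0,0,0,0],
])

```text
t: 16.3
eef_pos: [0.6342, -0.0672, 0.0719]
ee_rot: [2.874, 1.562, -0.264]
force: [-0.1, -0.3, -0.6]
width: 0.0176
```

Request:
carry_out([
  [0.1,0,0.03,0,0,0],
  [0,0,0,0,0,0],
])

```text
t: 16.5
eef_pos: [0.6351, -0.0673, 0.0719]
ee_rot: [2.91, 1.557, -0.226]
force: [0.0, -0.2, -1.0]
width: 0.0174
```

Request:
carry_out([
  [0.05,0,0.12,0,-0.2,0],
  [0,0,0,0,0,0],
])

```text
t: 16.7
eef_pos: [0.633, -0.0671, 0.0713]
ee_rot: [2.575, 1.565, -0.56]
force: [-0.6, -0.2, 0.5]
width: 0.0174
```

```bash
python3 -c "
from h import *
go([.632,-.067,.072],-90);snap('s13','scene',(260,220,380,320),6)"
```

```text
t 16.7 p [ 0.633  -0.0671  0.0713] yangle -89.6 w 0.0174 F [-0.6 -0.2  0.5]
shift units [-0.02 -0.    0.03] turn units [ 0.09 -0.07 -0.05]
```

View pics/s13.png

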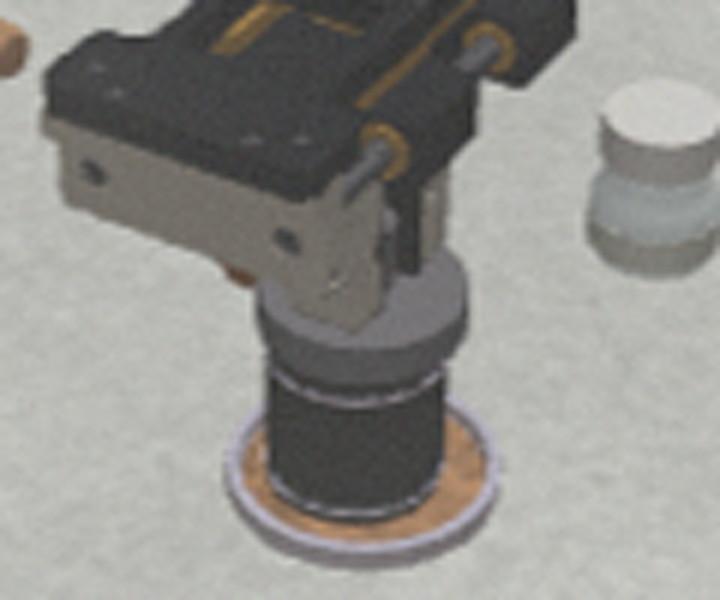

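The cap's disc has stopped going down while the fingers slide along the grip, so it is seated. I'll release it.

Request:
carry_out([
  [0,0,0,0,0,0],
  [0,0,0,0,0,0],
  [0,0,0,0,0,0],
  [0,0,0,0,0,0],
  [0,0,0,0,0,0],
], hand=0.3)

```text
t: 17.25
eef_pos: [0.6326, -0.07, 0.0715]
ee_rot: [1.955, 1.563, -1.18]
force: [0.8, -1.8, 5.8]
width: 0.0518
```

Request:
carry_out([
  [0,0,0,0,0,0],
  [-0.3,0,0,0,0,0],
  [-0.6,0,0,0,0,0],
  [-0.8,0,0,0,0,0],
  [-0.6,0,0,0,0,0],
])

```text
t: 17.75
eef_pos: [0.6263, -0.0699, 0.1594]
ee_rot: [0.499, 1.554, -2.638]
force: [0.9, 0.0, -0.1]
width: 0.0614
```

```bash
python3 -c "
from h import *
go([.46,-.111,.15],-90);snap('s14','scene',(240,200,400,320),5);snap('t14','top',(300,180,460,320),5,1.5)"
```

```text
t 17.75 p [ 0.6263 -0.0699  0.1594] yangle -89.7 w 0.0614 F [ 0.9  0.  -0.1]
shift units [0.31 1.   4.16] turn units [ 0.07  0.22 -0.12]
```

View pics/s14.png

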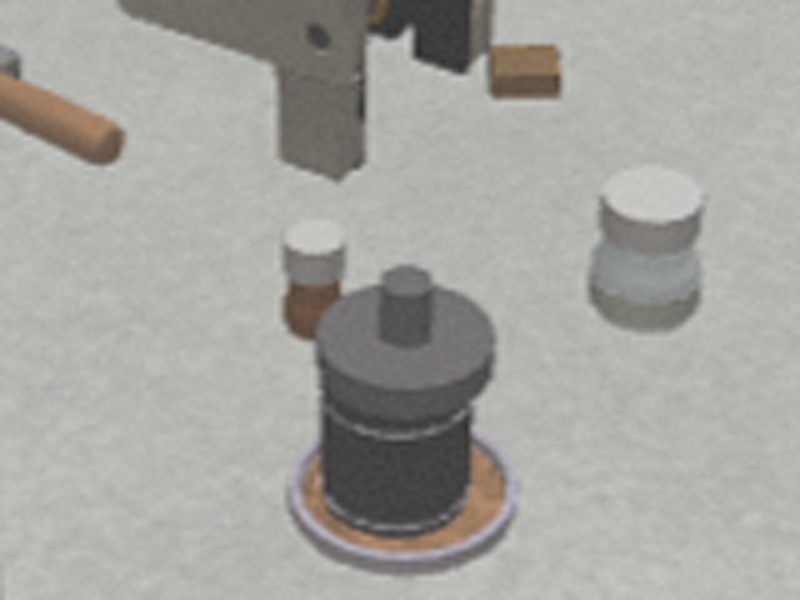

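```bash
python3 -c "
from h import *
print(at('scene',240+406/5-.5,200+280/5-.5,.093),at('scene',240+405.5/5-.5,200+338/5-.5,.071))"
```

```text
[ 0.63274619 -0.06464958] [ 0.63418888 -0.06665761]
```

View pics/t14.png

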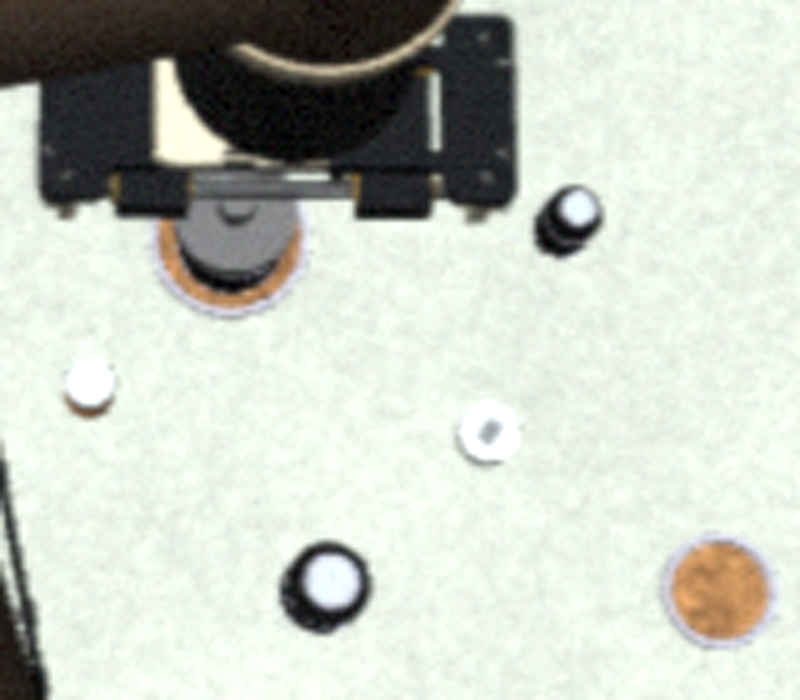

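Request:
carry_out([
  [0,0.3,0.8,0,0.1,-0.1],
  [0,0.3,1,0,0,0],
  [0,0.3,1,0,0,0],
  [0,0.2,0.9,0,0,0],
  [0,0,0.4,0,0,0],
], hand=0)

```text
t: 18.35
eef_pos: [0.4574, -0.1151, 0.1596]
ee_rot: [-0.051, 1.562, 3.096]
force: [0.8, 0.5, 1.0]
width: 0.087
```

Request:
carry_out([
  [0,0,0,0,0,0],
  [0,0,0,0,0,0],
])

```text
t: 18.55
eef_pos: [0.4546, -0.1153, 0.1597]
ee_rot: [-0.127, 1.561, 3.019]
force: [0.0, 0.2, -0.4]
width: 0.0877
```

```bash
python3 -c "
from h import *
go([.46,-.111,.12],-90);snap('w15');snap('t15','top',(310,180,460,320),5,1.5)"
```

```text
t 18.55 p [ 0.4546 -0.1153  0.1597] yangle -89.7 w 0.0877 F [ 0.   0.2 -0.4]
shift units [ 0.99 -0.1  -0.15] turn units [0.07 0.14 0.02]
```

View pics/w15.png

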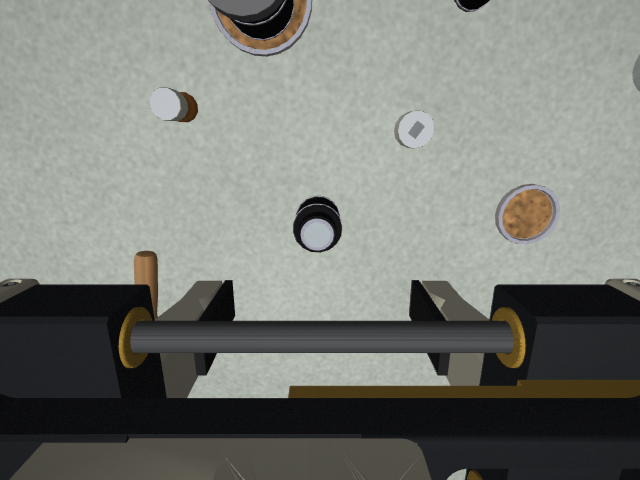

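View pics/t15.png

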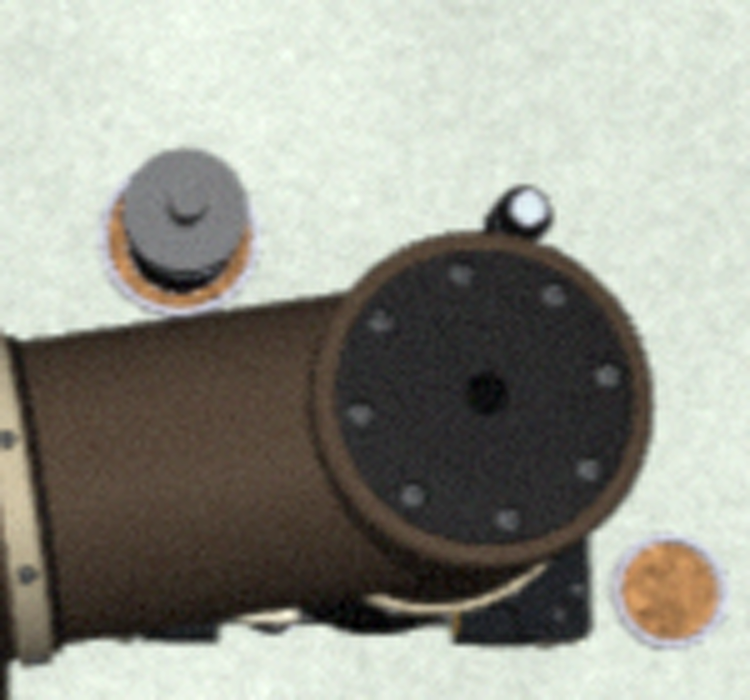

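```bash
python3 -c "
from h import *
print('cap',at('top',346.7,221.7,.071),'M',wat(317,234.5,.06),'dS',wat(527,213.5,.008))"
```

```text
cap [ 0.63251553 -0.06525411] M [ 0.4577 -0.1114] dS [ 0.4631 -0.3007]
```

The cap sits within about 2 mm of the lens axis. Next is the middle objective.

Request:
carry_out([
  [0.5,-0.12,-0.12,0.05,0.15,0],
  [0.8,0,0,0,0,0],
  [0.8,0,0,0,0,0],
  [0.6,0,0,0,0,0],
  [0.2,0,0,0,0,0],
])

```text
t: 19.15
eef_pos: [0.4672, -0.1088, 0.0407]
ee_rot: [-2.997, 1.565, 0.147]
force: [0.7, -0.6, -0.3]
width: 0.0879
```

```bash
python3 -c "
from h import *
go([.4585,-.111,.015],-90)"
```

```text
t 19.15 p [ 0.4672 -0.1088  0.0407] yangle -89.8 w 0.0879 F [ 0.7 -0.6 -0.3]
shift units [0.64 0.05 0.22] turn units [ 0.04 -0.09  0.01]
```

Request:
carry_out([
  [0.3,0.05,0.22,0,-0.1,0],
  [0.25,0,0,0,0,0],
  [0,0,0,0,0,0],
])

```text
t: 19.45
eef_pos: [0.4603, -0.1105, 0.0166]
ee_rot: [0.02, 1.567, -3.117]
force: [0.6, -0.0, 1.0]
width: 0.0875
```

```bash
python3 -c "
from h import *
go([.4585,-.111,.015],-90)"
```

```text
t 19.45 p [ 0.4603 -0.1105  0.0166] yangle -89.8 w 0.0875 F [ 0.6 -0.   1. ]
shift units [0.04 0.01 0.05] turn units [ 0.06  0.05 -0.  ]
```

Request:
carry_out([
  [0,0,0.05,0,0.04,0],
  [0,0,0,0,0,0],
  [0,0,0,0,0,0],
  [0,0,0,0,0,0],
  [0,0,0,0,0,0],
], hand=1, newtons=25)

```text
t: 19.95
eef_pos: [0.4614, -0.1101, 0.0193]
ee_rot: [-3.08, 1.566, 0.066]
force: [-0.6, -0.8, 0.1]
width: 0.0531
```

Request:
carry_out([
  [0,0,0,0,0,0],
  [0,0,0,0,0,0],
  [0,0,0,0,0,0],
  [0,0,0,0,0,0],
])

```text
t: 20.35
eef_pos: [0.4617, -0.1101, 0.0197]
ee_rot: [-3.07, 1.565, 0.077]
force: [-0.1, 0.3, -0.9]
width: 0.038
```

```bash
python3 -c "
from h import *
go([.4585,-.111,.015],-90);snap('w16')"
```

```text
t 20.35 p [ 0.4617 -0.1101  0.0197] yangle -89.7 w 0.038 F [-0.1  0.3 -0.9]
shift units [0.12 0.02 0.08] turn units [ 0.07 -0.08  0.01]
```

View pics/w16.png

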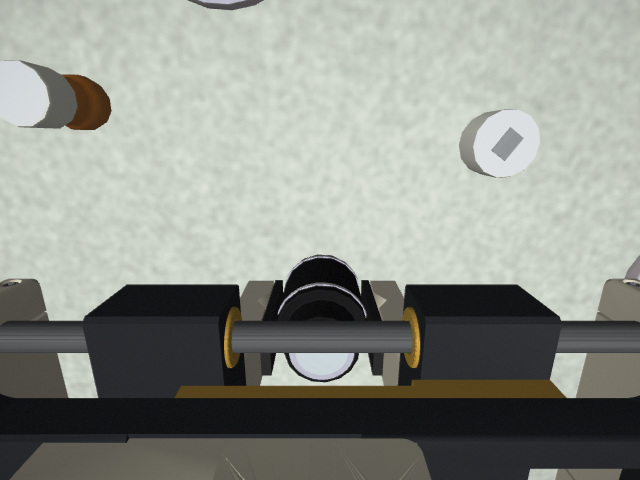

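Request:
carry_out([
  [-0.3,0,0,0,0,0],
  [-0.6,0,0,0,0,0],
  [-0.7,0,0,0,0,0],
  [-0.6,-0.2,0,0,0,0],
  [-0.3,-0.6,0,0,0,0],
])

```text
t: 20.9
eef_pos: [0.457, -0.0792, 0.1192]
ee_rot: [0.081, 1.566, -3.06]
force: [1.3, 1.4, -2.6]
width: 0.0379
```

Request:
carry_out([
  [0,-0.8,0,0,0,0],
  [0,-1,0,0,0,0],
  [0,-1,0,0,0,0],
  [0,-1,0,0,0,0],
  [0,-1,0,0,0,0],
])

```text
t: 21.4
eef_pos: [0.4559, 0.1173, 0.1211]
ee_rot: [-0.352, 1.568, 2.785]
force: [1.2, -0.0, -2.5]
width: 0.0385
```

Request:
carry_out([
  [0,-1,0,0,0,0],
  [0,-1,0,0,0,0],
  [0,-1,0,0,0,0],
  [0,-0.7,0,0,0,0],
  [0,-0.3,0,0,0,0],
])

```text
t: 21.9
eef_pos: [0.4536, 0.2864, 0.1196]
ee_rot: [0.026, 1.565, -3.118]
force: [0.5, -0.4, -2.4]
width: 0.0385
```

```bash
python3 -c "
from h import *
go([.464,.315,.12],-90)"
```

```text
t 21.9 p [0.4536 0.2864 0.1196] yangle -90.1 w 0.0385 F [ 0.5 -0.4 -2.4]
shift units [-0.01 -0.72 -0.26] turn units [-0.03  0.08 -0.  ]
```

Request:
carry_out([
  [0,-0.5,-0.2,0,0.1,0],
  [0,-0.25,-0.15,0,0,0],
  [0.3,0,0,0,0,0],
  [0,0,0,0,0,0],
])

```text
t: 22.3
eef_pos: [0.4662, 0.3163, 0.1045]
ee_rot: [0.988, 1.567, -2.156]
force: [-0.2, 0.1, -2.7]
width: 0.0382
```

```bash
python3 -c "
from h import *
go([.466,.315,.025],-90)"
```

```text
t 22.3 p [0.4662 0.3163 0.1045] yangle -90.1 w 0.0382 F [-0.2  0.1 -2.7]
shift units [1.99 0.03 0.  ] turn units [-0.02  0.03 -0.05]
```

Request:
carry_out([
  [0.5,0.03,0,0,0,0],
  [0.6,0,0,0,0,0],
  [0.4,0,0,0,0,0],
  [0.1,0,0,0,0,0],
  [0,0,0,0,0,0],
])

```text
t: 22.8
eef_pos: [0.465, 0.3084, 0.038]
ee_rot: [0.896, 1.563, -2.252]
force: [0.3, -0.4, -1.1]
width: 0.0385
```

```bash
python3 -c "
from h import *
go([.466,.315,.0227],-90);snap('s17','scene',(300,140,380,200),8)"
```

```text
t 22.8 p [0.465  0.3084 0.038 ] yangle -90.4 w 0.0385 F [ 0.3 -0.4 -1.1]
shift units [ 0.38 -0.17 -0.02] turn units [-0.09  0.07 -0.08]
```

View pics/s17.png

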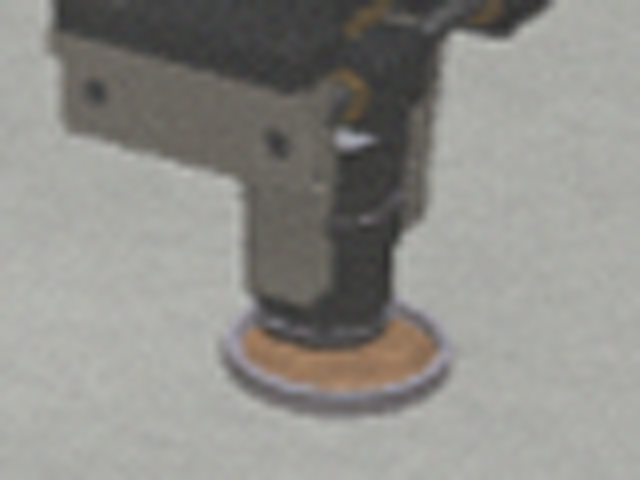

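Request:
carry_out([
  [0,-0.2,-0.03,-0.08,0.07,-0.08],
  [0.15,0,0,0,0,0],
  [0,0,0,0,0,0],
])

```text
t: 23.15
eef_pos: [0.4676, 0.318, 0.0343]
ee_rot: [-2.316, 1.566, 0.825]
force: [-0.4, -0.0, -2.5]
width: 0.0385
```

```bash
python3 -c "
from h import *
go([.466,.315,.0227],-90)"
```

```text
t 23.15 p [0.4676 0.318  0.0343] yangle -90.0 w 0.0385 F [-0.4 -0.  -2.5]
shift units [0.29 0.08 0.04] turn units [-0.01 -0.05  0.05]
```

Request:
carry_out([
  [0.15,0.06,0.04,0,-0.05,0],
  [0.1,0,0,0,0,0],
  [0,0,0,0,0,0],
])

```text
t: 23.45
eef_pos: [0.466, 0.316, 0.0241]
ee_rot: [-1.667, 1.566, 1.475]
force: [-0.4, -0.1, -2.2]
width: 0.038
```

Request:
carry_out([
  [0.08,0,0,0,0,0],
  [0,0,0,0,0,0],
])

```text
t: 23.65
eef_pos: [0.4667, 0.3165, 0.0227]
ee_rot: [-1.92, 1.565, 1.223]
force: [-0.1, -0.2, -2.3]
width: 0.0379
```

Request:
carry_out([
  [0.1,0,0.03,0,-0.05,0],
  [0,0,0,0,0,0],
])

```text
t: 23.85
eef_pos: [0.4673, 0.3172, 0.0221]
ee_rot: [-1.879, 1.564, 1.267]
force: [0.5, -0.8, -2.1]
width: 0.0384
```

Request:
carry_out([
  [0.08,0,0.05,0,-0.08,0],
  [0,0,0,0,0,0],
])

```text
t: 24.05
eef_pos: [0.4673, 0.3179, 0.0217]
ee_rot: [-1.557, 1.563, 1.59]
force: [0.0, -0.5, -3.6]
width: 0.0384
```

```bash
python3 -c "
from h import *
go([.466,.315,.0227],-90);snap('s18','scene',(300,140,380,200),8)"
```

```text
t 24.05 p [0.4673 0.3179 0.0217] yangle -89.7 w 0.0384 F [ 0.  -0.5 -3.6]
shift units [-0.03  0.07  0.03] turn units [0.08 0.   0.12]
```

View pics/s18.png

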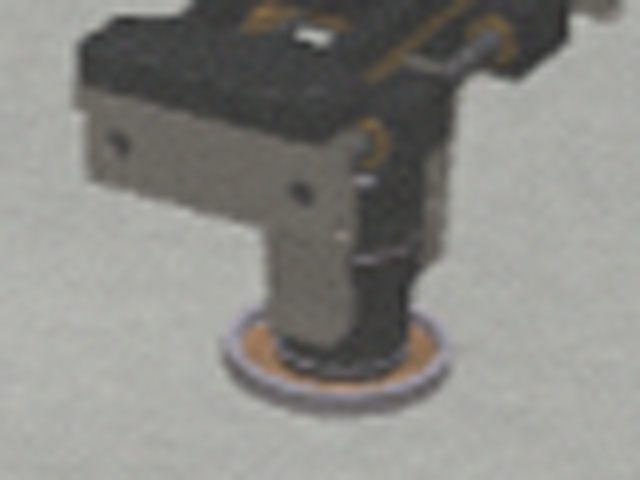

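Request:
carry_out([
  [0.1,0.08,0.05,0.08,0,0.12],
  [0.06,0,0,0,0,0],
])

```text
t: 24.3
eef_pos: [0.4678, 0.3182, 0.0205]
ee_rot: [-2.459, 1.563, 0.686]
force: [-12.6, -8.9, 33.5]
width: 0.0382
```

Request:
carry_out([
  [0,0,0,0,0,0],
  [0,0,0,0,0,0],
])

```text
t: 24.5
eef_pos: [0.4673, 0.3183, 0.0207]
ee_rot: [-2.411, 1.563, 0.734]
force: [-0.5, 0.7, -2.6]
width: 0.0384
```

Request:
carry_out([
  [0,0,0,0,0,0],
  [0,0,0,0,0,0],
  [0,0,0,0,0,0],
  [0,0,0,0,0,0],
  [0,0,0,0,0,0],
], hand=0.2)

```text
t: 25.0
eef_pos: [0.4671, 0.3181, 0.0189]
ee_rot: [-2.445, 1.565, 0.7]
force: [0.8, -0.2, -0.3]
width: 0.0688
```

Request:
carry_out([
  [0,0,0,0,0,0],
  [-0.3,0,0,0,0,0],
  [-0.6,0,0,0,0,0],
  [-0.8,0,0,0,0,0],
  [-0.8,0,0,0,0,0],
])

```text
t: 25.5
eef_pos: [0.4646, 0.3151, 0.1193]
ee_rot: [1.161, 1.566, -1.979]
force: [0.5, 1.0, 0.7]
width: 0.0699
```

Request:
carry_out([
  [-0.4,0.7,-0.3,0,0,0],
  [0,1,-0.3,0,0,0],
  [0,1,-0.3,0,0,0],
  [0,1,-0.3,0,0,0],
  [0,1,-0.3,0,0,0],
])

```text
t: 26.0
eef_pos: [0.5301, 0.129, 0.1484]
ee_rot: [-2.625, 1.556, 0.529]
force: [1.0, -0.6, 0.4]
width: 0.0704
```

```bash
python3 -c "
from h import *
go([.639,-.2297,.13],-90);snap('s19','scene',(300,140,380,200),8);snap('t19','top',(160,260,240,320),8,1.5)"
```

```text
t 26.0 p [0.5301 0.129  0.1484] yangle -89.3 w 0.0704 F [ 1.  -0.6  0.4]
shift units [ 0.43  9.   -2.61] turn units [ 0.17 -0.18  0.1 ]
```

View pics/s19.png

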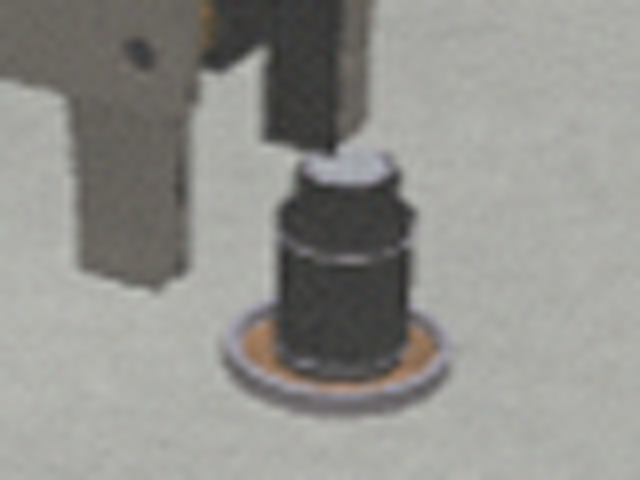

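View pics/t19.png

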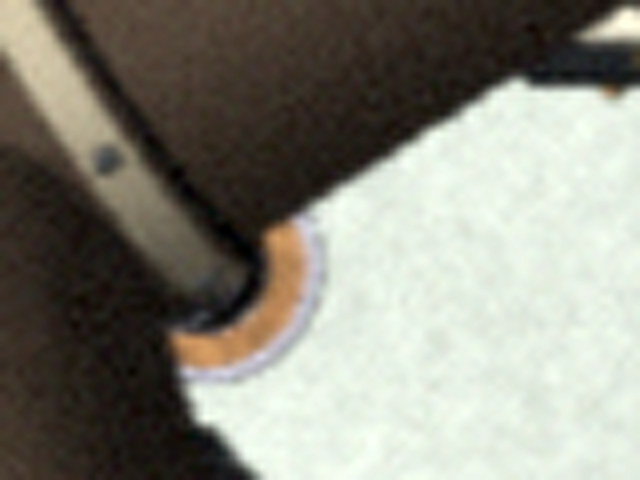

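The middle objective stands upright in its dish. Next is the small one.

Request:
carry_out([
  [0,1,-0.3,0.1,-0.1,0.1],
  [0,1,-0.3,0,0,0],
  [0,1,-0.3,0,0,0],
  [0,1,-0.3,0,0,0],
  [0,1,-0.3,0,0,0],
])

```text
t: 26.6
eef_pos: [0.5932, -0.076, 0.1542]
ee_rot: [-3.008, 1.56, 0.14]
force: [1.0, 0.9, -0.3]
width: 0.07
```

Request:
carry_out([
  [0,1,-0.3,0,0,0],
  [0,1,-0.3,0,0,0],
  [0,0.7,-0.3,0,0,0],
  [0,0.3,-0.1,0,0,0],
  [0,0,0,0,0,0],
])

```text
t: 27.1
eef_pos: [0.6361, -0.2046, 0.1586]
ee_rot: [-3.087, 1.557, 0.057]
force: [0.3, 0.5, -0.7]
width: 0.0704
```

```bash
python3 -c "
from h import *
go([.639,-.2297,.13],-90);snap('w20');snap('t20','top',(160,260,240,320),8,1.5)"
```

```text
t 27.1 p [ 0.6361 -0.2046  0.1586] yangle -89.9 w 0.0704 F [ 0.3  0.5 -0.7]
shift units [ 0.72  0.63 -0.06] turn units [ 0.03 -0.2   0.01]
```

View pics/w20.png

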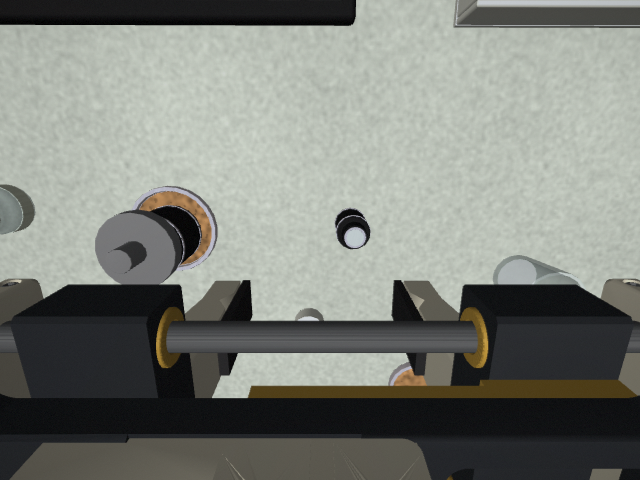

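View pics/t20.png

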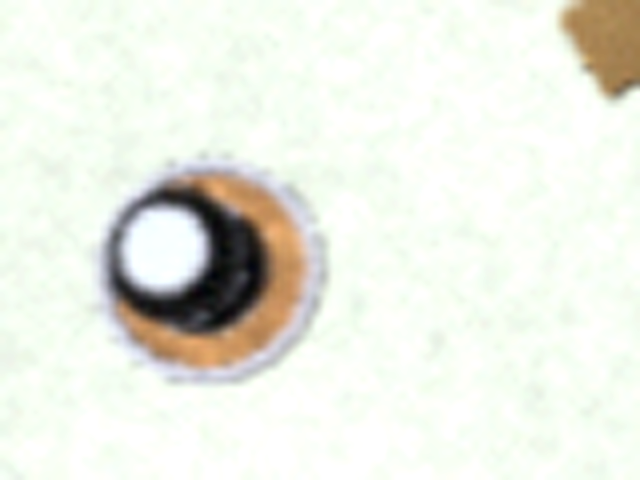

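```bash
python3 -c "
from h import *
print('M',at('top',179.9,290.75,.063),'dM',at('top',160+213/8-.5,260+271/8-.5,.008),'S',wat(355,237.5,.054),'glass',wat(520,278,.08),wat(520,278,.06))"
```

```text
M [0.46410557 0.31882122] dM [0.46364684 0.31554001] S [ 0.6368 -0.2288] glass [ 0.6138 -0.3476] [ 0.6057 -0.3598]
```

Request:
carry_out([
  [0,0.5,-0.06,0,-0.2,0],
  [0.4,0.15,0,0,0,0],
  [0.5,0,0,0,0,0],
  [0.2,0,0,0,0,0],
  [0,0,0,0,0,0],
])

```text
t: 27.7
eef_pos: [0.6376, -0.2224, 0.1145]
ee_rot: [-2.169, 1.568, 0.983]
force: [0.4, -0.0, 0.3]
width: 0.0704
```

```bash
python3 -c "
from h import *
go([.639,-.2297,.015],-90)"
```

```text
t 27.7 p [ 0.6376 -0.2224  0.1145] yangle -89.4 w 0.0704 F [ 0.4 -0.   0.3]
shift units [ 2.49  0.19 -0.03] turn units [ 0.15 -0.02  0.03]
```

Request:
carry_out([
  [0.5,0.2,0,0.15,0,0],
  [0.7,0,0,0,0,0],
  [0.6,0,0,0,0,0],
  [0.2,0,0,0,0,0],
  [0,0,0,0,0,0],
])

```text
t: 28.2
eef_pos: [0.6402, -0.2269, 0.0366]
ee_rot: [-2.974, 1.564, 0.172]
force: [-0.1, 0.3, -0.1]
width: 0.0702
```

```bash
python3 -c "
from h import *
go([.638,-.2295,.015],-90)"
```

```text
t 28.2 p [ 0.6402 -0.2269  0.0366] yangle -89.7 w 0.0702 F [-0.1  0.3 -0.1]
shift units [0.54 0.07 0.06] turn units [ 0.06 -0.1   0.02]
```

Request:
carry_out([
  [0.3,0.07,0.06,0.05,-0.1,0],
  [0.2,0,0,0,0,0],
  [0,0,0,0,0,0],
])

```text
t: 28.5
eef_pos: [0.6397, -0.2295, 0.0183]
ee_rot: [-3.011, 1.567, 0.132]
force: [0.6, 0.3, 0.9]
width: 0.0698
```

```bash
python3 -c "
from h import *
go([.638,-.2295,.015],-90)"
```

```text
t 28.5 p [ 0.6397 -0.2295  0.0183] yangle -89.9 w 0.0698 F [0.6 0.3 0.9]
shift units [ 0.08 -0.    0.04] turn units [ 0.03 -0.05  0.01]
```

Request:
carry_out([
  [0.06,0,0.06,0,-0.05,0],
  [0,0,0,0,0,0],
  [0,0,0,0,0,0],
  [0,0,0,0,0,0],
  [0,0,0,0,0,0],
], hand=1, newtons=20)

```text
t: 29.0
eef_pos: [0.6381, -0.2299, 0.0175]
ee_rot: [3.132, 1.569, -0.008]
force: [1.2, -0.1, -0.4]
width: 0.0355
```

Request:
carry_out([
  [0,0,0,0,0,0],
  [0,0,0,0,0,0],
  [0,0,0,0,0,0],
  [0,0,0,0,0,0],
  [0,0,0,0,0,0],
])

```text
t: 29.5
eef_pos: [0.6382, -0.2299, 0.0177]
ee_rot: [3.129, 1.568, -0.01]
force: [0.6, 0.1, -0.2]
width: 0.0261
```

```bash
python3 -c "
from h import *
go([.638,-.2295,.015],-90)"
```

```text
t 29.5 p [ 0.6382 -0.2299  0.0177] yangle -89.9 w 0.0261 F [ 0.6  0.1 -0.2]
shift units [ 0.07 -0.01  0.01] turn units [ 0.03 -0.04 -0.  ]
```

Request:
carry_out([
  [-0.3,0,0,0,0,0],
  [-0.6,0,0,0,0,0],
  [-0.8,0,0,0,0,0],
  [-0.8,0,0.2,0,0,0],
  [-0.4,0.1,0.5,0,0,0],
])

```text
t: 30.0
eef_pos: [0.609, -0.2335, 0.1365]
ee_rot: [-0.035, 1.567, 3.109]
force: [-0.1, 0.1, -0.2]
width: 0.0263
```

Request:
carry_out([
  [0,0.4,0.9,0,0,0],
  [0,0.4,0.9,0,0,0],
  [0,0.4,0.9,0,0,0],
  [0,0.2,0.6,0,0,0],
  [0,0,0,0,0,0],
])

```text
t: 30.5
eef_pos: [0.4734, -0.2918, 0.1455]
ee_rot: [2.832, 1.564, -0.305]
force: [-0.0, -0.2, -1.2]
width: 0.0266
```

```bash
python3 -c "
from h import *
go([.4642,-.3025,.10],-90)"
```

```text
t 30.5 p [ 0.4734 -0.2918  0.1455] yangle -89.7 w 0.0266 F [-0.  -0.2 -1.2]
shift units [1.14 0.26 0.24] turn units [ 0.06 -0.1  -0.03]
```

Request:
carry_out([
  [0,0.3,0.25,0.05,-0.1,0],
  [0.5,0,0,0,0,0],
  [0.6,0,0,0,0,0],
  [0.3,0,0,0,0,0],
  [0,0,0,0,0,0],
])

```text
t: 31.0
eef_pos: [0.4655, -0.3066, 0.0925]
ee_rot: [2.429, 1.563, -0.711]
force: [-0.1, -0.3, -0.9]
width: 0.0266
```

```bash
python3 -c "
from h import *
go([.4645,-.3025,.021],-90);snap('w21');snap('s21','scene',(100,290,200,380),6)"
```

```text
t 31.0 p [ 0.4655 -0.3066  0.0925] yangle -89.9 w 0.0266 F [-0.1 -0.3 -0.9]
shift units [ 1.79 -0.11  0.03] turn units [ 0.02 -0.08 -0.07]
```

View pics/w21.png

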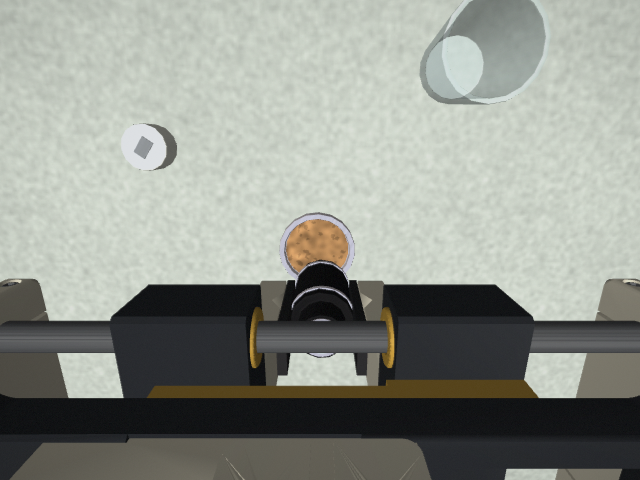

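View pics/s21.png

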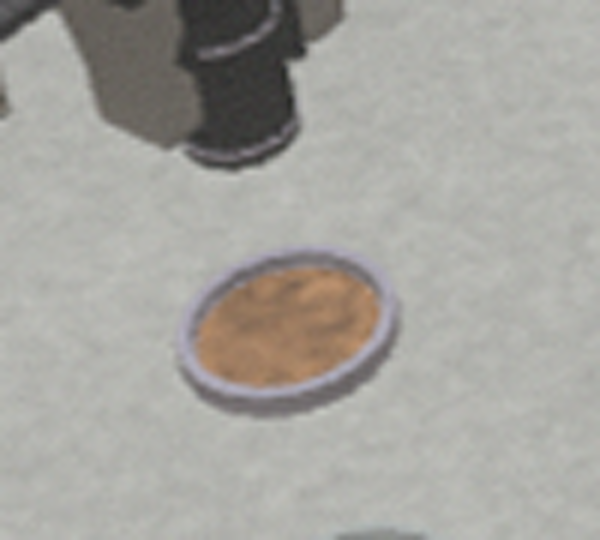

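Request:
carry_out([
  [0.4,-0.1,0.03,0,-0.1,-0.05],
  [0.5,0,0,0,0,0],
  [0.3,0,0,0,0,0],
  [0,0,0,0,0,0],
])

```text
t: 31.5
eef_pos: [0.468, -0.303, 0.0462]
ee_rot: [2.522, 1.565, -0.617]
force: [0.2, 0.5, -0.5]
width: 0.0259
```

```bash
python3 -c "
from h import *
go([.4645,-.3025,.021],-90);snap('s22','scene',(100,290,200,380),6)"
```

```text
t 31.5 p [ 0.468  -0.303   0.0462] yangle -89.8 w 0.0259 F [ 0.2  0.5 -0.5]
shift units [ 0.63 -0.02  0.09] turn units [ 0.04 -0.07 -0.05]
```

View pics/s22.png

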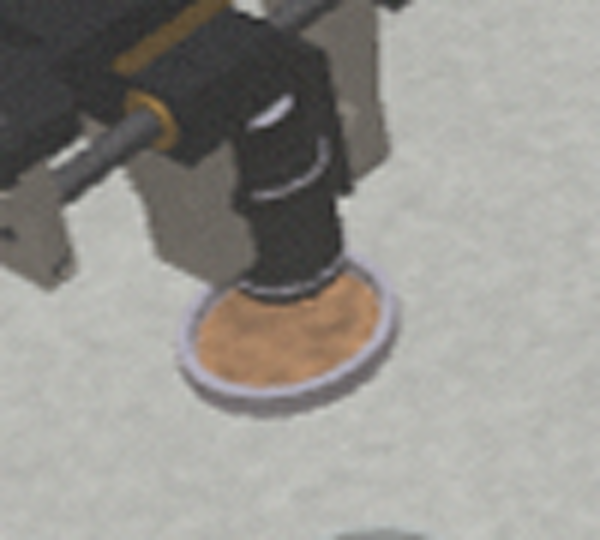

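Request:
carry_out([
  [0.2,-0.02,0.09,0.04,-0.07,-0.05],
  [0.2,0,0,0,0,0],
  [0.1,0,0,0,0,0],
  [0,0,0,0,0,0],
])

```text
t: 31.95
eef_pos: [0.4658, -0.3027, 0.027]
ee_rot: [2.836, 1.568, -0.305]
force: [0.1, -0.1, -0.0]
width: 0.026
```

```bash
python3 -c "
from h import *
go([.4645,-.3025,.0205],-90);snap('s23','scene',(100,290,200,380),6)"
```

```text
t 31.95 p [ 0.4658 -0.3027  0.027 ] yangle -90.0 w 0.026 F [ 0.1 -0.1 -0. ]
shift units [ 0.16 -0.01  0.03] turn units [ 0.   -0.04 -0.01]
```

View pics/s23.png

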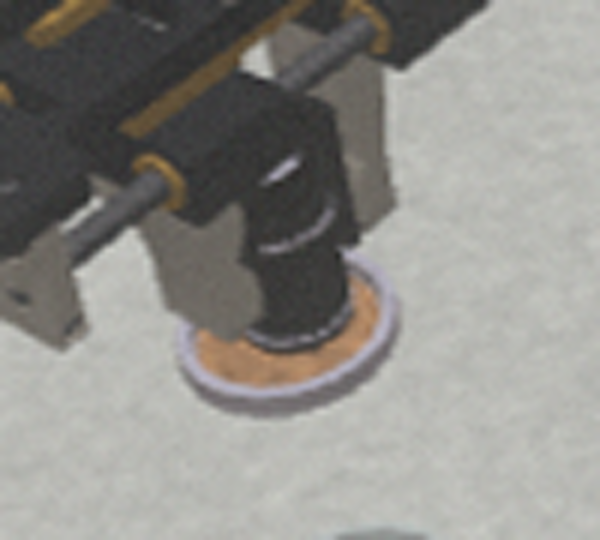

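Centred. Going down the last few millimetres.

Request:
carry_out([
  [0.12,0,0.04,0,-0.04,0],
  [0.06,0,0,0,0,0],
  [0,0,0,0,0,0],
])

```text
t: 32.3
eef_pos: [0.4646, -0.303, 0.0207]
ee_rot: [2.163, 1.569, -0.978]
force: [-1.2, 1.2, 2.3]
width: 0.0264
```

Request:
carry_out([
  [0.07,0,0.04,0,-0.05,0],
  [0,0,0,0,0,0],
])

```text
t: 32.5
eef_pos: [0.4654, -0.3033, 0.0209]
ee_rot: [2.133, 1.567, -1.006]
force: [-0.3, -0.4, -0.4]
width: 0.0261
```

Request:
carry_out([
  [0.07,0,0.04,0,-0.05,0],
])

```text
t: 32.6
eef_pos: [0.4655, -0.3037, 0.0198]
ee_rot: [1.935, 1.566, -1.204]
force: [-4.7, 11.3, 34.9]
width: 0.0262
```

On the floor (contact force seen). Releasing.

Request:
carry_out([
  [0,0,0,0,0,0],
  [0,0,0,0,0,0],
])

```text
t: 32.8
eef_pos: [0.4661, -0.3037, 0.0204]
ee_rot: [2.142, 1.565, -0.996]
force: [-0.0, -0.8, -0.8]
width: 0.0263
```

Request:
carry_out([
  [0,0,0,0,0,0],
  [0,0,0,0,0,0],
  [0,0,0,0,0,0],
  [0,0,0,0,0,0],
  [0,0,0,0,0,0],
], hand=0.3)

```text
t: 33.3
eef_pos: [0.4652, -0.3038, 0.0191]
ee_rot: [1.832, 1.566, -1.306]
force: [0.3, -0.1, -0.0]
width: 0.059
```

Request:
carry_out([
  [0,0,0,0,0,0],
  [-0.3,0,0,0,0,0],
  [-0.6,0,0,0,0,0],
  [-0.8,0,0,0,0,0],
  [-0.8,0,0,0,0,0],
])

```text
t: 33.8
eef_pos: [0.4619, -0.3025, 0.1196]
ee_rot: [0.213, 1.562, -2.926]
force: [0.9, -0.5, 0.3]
width: 0.0615
```

Request:
carry_out([
  [-0.6,-0.5,0,0,0,0],
  [-0.4,-1,0,0,0,0],
  [0,-1,0,0,0,0],
  [0,-1,0,0,0,0],
  [0,-1,0,0,0,0],
])

```text
t: 34.3
eef_pos: [0.4651, -0.1216, 0.1714]
ee_rot: [2.52, 1.563, -0.626]
force: [0.4, 1.1, -0.3]
width: 0.0612
```

Request:
carry_out([
  [0,-0.4,0,0,0,0],
  [0,0,0,0,0,0],
  [0,0,0,0,0,0],
])

```text
t: 34.6
eef_pos: [0.4654, -0.1011, 0.175]
ee_rot: [2.852, 1.559, -0.287]
force: [0.5, -0.1, -1.0]
width: 0.0612
```

```bash
python3 -c "
from h import *
go([.464,-.1,.2],-90);snap('t24','top');snap('s24','scene');snap('t24c','top',(405,265,485,325),8,1.5)"
```

```text
t 34.6 p [ 0.4654 -0.1011  0.175 ] yangle -89.9 w 0.0612 F [ 0.5 -0.1 -1. ]
shift units [-0.63 -0.03  0.03] turn units [ 0.04 -0.16 -0.05]
```

View pics/t24.png

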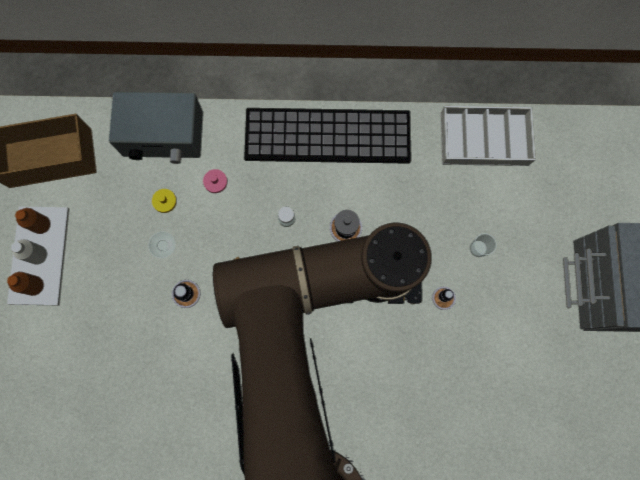

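View pics/s24.png

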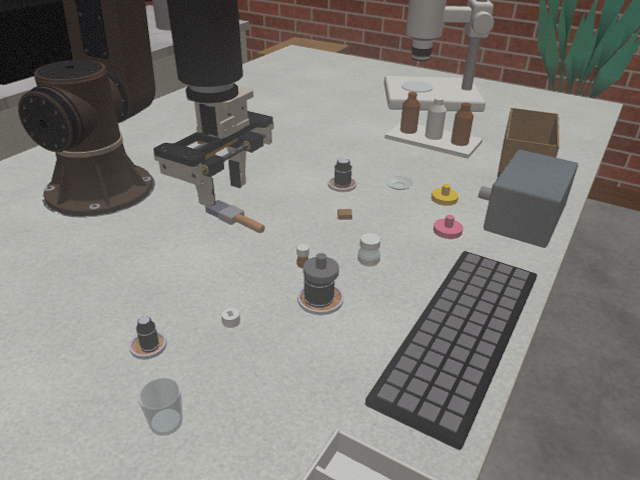

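View pics/t24c.png

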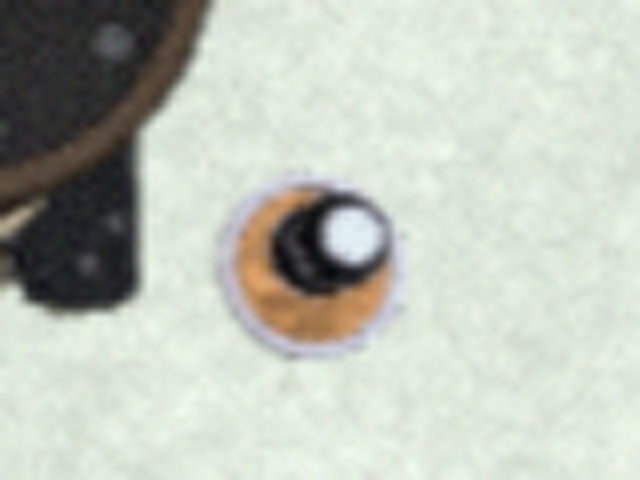

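```bash
python3 -c "
from h import *
print('S',at('top',405+353/8-.5,265+236/8-.5,.057),'dS',at('top',405+313/8-.5,265+267/8-.5,.008))
snap('s25','scene',(270,220,390,320),6)"
```

```text
S [ 0.46786142 -0.3033258 ] dS [ 0.46344194 -0.30275581]
```

View pics/s25.png

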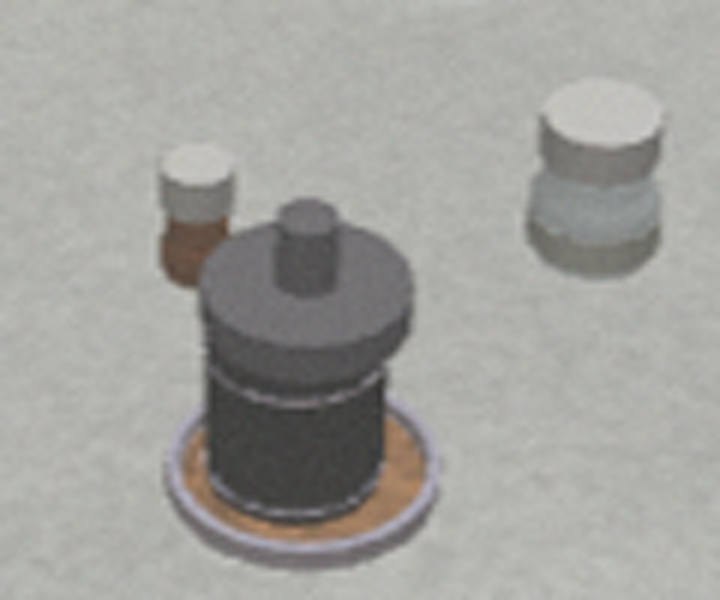

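```bash
python3 -c "
from station import arm
print(arm.job_done())"
```

```text
the job is handed in; nothing more can be done
None
```

All three objectives stand upright in the dishes of their own size, and the dust cap sits on the large one. I handed the job in at about 35 s of the 112 s allowed; no verdict was reported.

I placed the large objective first, then the grey cap on it, then the middle and small objectives. The pink and yellow caps were not touched.

**Last checks, from the camera images (calibration good to about 2 mm):**

| Item | Measured offset | Allowed |
|---|---|---|
| Large objective to its dish centre | about 2 mm | 13 mm |
| Middle objective to its dish centre | about 3 mm | 13 mm |
| Small objective to its dish centre | about 4.5 mm | 13 mm |
| Cap to the large objective's axis | 2–3 mm | 10 mm |

In the final scene view the cap is level and the jar, vial and specimen mount look unmoved. The gripper was open and clear of everything.

**What did not go to plan:**
- **Pressing:** the arm hardly followed very small downward steps. When I lowered the objectives onto the cork, the wrist force briefly reached about 17 N for the large, 34 N for the middle and 35 N for the small, well below 120 N.
- **Cap contact:** the force reading showed no clear contact as the cap seated, and the fingers slid a few millimetres down its grip. I judged it seated because the cap had stopped going down in the images. The positions worked out from both cameras fit the seated height.

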